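Throw the nest clamp with the socket bar

ROBOT

A 7-joint arm with a two-finger parallel gripper is mounted at the origin on the work surface. World frame = base frame: x ahead of the robot, y to its left, z up, the work surface at z = 0. Lengths are in m, angles in rad, forces in N, time in s.
With the tool pointing down it reaches from about 0.35 to 0.9 m from the base axis. Payload 7.2 kg.
Tool frame: the origin (TCP) lies on the front face of the gripper's body, between the roots of the fingers; the fingertips stand 80 mm ahead of it and the grasp point (between the pads) lies 61 mm ahead of it; z points along the fingers, x is the direction in which the jaws open and shut, and the axes are right-handed (so a half turn about z gives the same grasp; the last joint's range is limited). The gripper opens to 88 mm and grips with 3 to 60 N. Pads are 20 mm wide; open, the fingers measure 115 mm over their backs; the gripper's body (75 mm by 178 mm) begins 61 mm behind the grasp point.
Start: joints at [-1.198, 0.411, -0.013, 1.596, 0.006, 1.134, -0.082], TCP at [0.267, 0.565, 0.303] pointing down, gripper open.
Joint ranges: [-2.95, 2.95], [-0.29, 1.99], [-1.47, 1.44], [0.14, 2.54], [-1.03, 4.17], [0.13, 1.85], [-2.86, 2.86]. Speed limits (rad/s): [2.39, 2.39, 3.01, 3.01, 3.14, 3.14, 3.14].

INTERFACE

Orientations are given as a unit quaternion [w, x, y, z].
In Python, from bench import readout, cams, job gives the robot as it stands.
- The arm moves only by the shell command python3 -m handwheel 'ROWS' [FORCE]. ROWS is JSON, a list of rows, each an object of numbers: "claw": the gripper's target within -1 to 1 (shut at 1, half-way at 0, fully open at -1); "dx", "dy", "dz": the shift along the tool's x, y, z in m; "spin": the turn about the tool's z in degrees. In form: [{"claw": .., "dx": .., "dy": .., "dz": .., "spin": ..}, ...]. A call has 1 to 12 rows; each row shifts and turns the commanded pose from where the row before left it, along the tool's axes as they then stand; what a row does not reach is not made up. A row lasts 1/8 s, in which the tool goes at most 62.5 mm and 10.7 degrees, less where a joint would pass 70% of its speed; a pose out of reach is approached as far as the arm can. A call with a gripper value outside its range is refused whole. The fingers move at their own pace and stop on an object; FORCE is the grip in N (left out, the last holds). Time passes only in rows, so rows that do not move let the fingers close. It gives the time, the measured TCP pose, the force and the opening at its end, in the units of the state.
- readout.get_state(): the state, without advancing time (a new reading comes with each control period).
- cams.snapshot(name): name is "scene" or "side" or "wrist"; returns a dict with "color" (480x640x3 uint8, red, green, blue), "z_map" (480x640 float32, m along the optical axis (not along the pixel's ray), 0 where there is no reading), "mtx" (3x3 intrinsics, pixels), "xyz" and "orientation" of the camera in the world. Camera axes: x right, y up, looking along -z (the intrinsics and any distortion apply to the point x, -y, -z); pixel columns grow to the right and rows downward; lengths in m; the calibration is good to about 2 mm. A picture is of the moment at which its call begins.
- job.hand_in(): hands the job in, once; it reports no verdict.
The state is a dict: "time_s": time; "q": joint angles; "joint_vel": joint speeds; "joint_torque": joint torques, N m; "eef_pos": TCP position; "tcp_rot": TCP orientation; "wrist_force": force on the tool from outside, world axes, zero at the start; "wrist_torque": the same for the moment, N m; "opening": opening from 0.0 (shut) to 1.0 (fully open).
Only numpy, scipy, OpenCV 4.12 (cv2) and the standard library are available. Lean on these libraries where they do the work, as an engineer would, in place of code of your own. Each camera call takes 0.05 s, during which the arm holds its last target.

TASK

The white printed block lies loose in one of the two nests on the plywood board. Pick up the yellow bar that has the dark open-bottomed socket, fit the socket down over the red lever of the clamp beside the white block and swing the lever with the bar past its dead point until it snaps over to its far stop and pushes the block home; then lift the bar off and lay it back flat on the blue mat, open side down. Do not touch the clamp with the gripper itself, and leave the other clamp open and the plain bar where it lies.

Things in the scene. Friction and masses are not known exactly. Their poses are not given: they have to be found in the camera images.
- bar_mid (a point): Grip middle (near its centre of mass) of the loose socket bar on the mat, 0.35 kg, 28 mm high, this point 14 mm up. x along the bar to the socket, z up. Yellow shaft 18 mm wide, x = -60 to 40 mm. Dark socket, x = 40 to 105 mm: channel 44 mm wide, 34 mm inside, open below and at its far end, roof 21 mm above the underside. A plain yellow bar with a flat blade, no socket, lies 110 mm to one side.
- fixture: Fixed clamp fixture with the white block: steel plate 205 x 86 x 10 mm on a 12 mm board. Origin on the lever's upright pivot axis, at the plate's underside. x: the way the plunger pushes the block, roughly away from the robot; z up. Pivot hub 16 mm in radius, top 56 mm above the origin. A twin without block stands 290 mm to its left or right. The robot's side of the pivot is free for the swing.
- lever (a joint): Lever of the clamp with the block, rad: 0 open (start), grows counter-clockwise from above, dead point 1.31, far stop (shut) 1.62. It points 135 degrees counter-clockwise from the fixture's x when open (to the robot and its left), 228 when shut (to the robot and its right). A spring drives it back before the dead point and on to the stop past it: at most about 1 Nm, some 8 N at the bar's grip.
- lever_mid (a point): On that lever's centre line, 60 mm from the pivot axis, half-way up, 60 mm above the bench. x outward, z up. The tongue is 14 mm wide, 12 mm high, red at its outer end, which lies 25 mm outside this point; it turns level. Fitted well, the bar's grip middle is 75 mm outside this point in line with the lever (135 mm from the pivot), bar x to the pivot, bar underside 8 mm below this point.
- block_mid (a point): Centre of the white printed block, 40 x 36 x 34 mm with a dark round spot on top, loose on the fixture's plate between two low rails. The clamp's plunger pushes it along the fixture's x; home against the end stop its centre is 117.7 mm from the fixture's origin along x.
- mat: Blue mat, 250 x 250 mm, 3 mm thick, fixed on the bench; origin at the centre of its underside, x along the bars as they lie, each about 55 mm to one side of the centre.
- idle_lever (a joint): Lever of the other clamp, the one without a block, rad, same meaning: 0 = open, to be left open.
Things that resemble listed ones, but are neither listed nor needed, are in the scene too. There is more than one size of the part that bears block_mid; the job needs the smaller. What is shaped like the part that bears bar_mid but green is not meant.

How it is judged:
By the outcome, as a careful person would: the job done as asked, in the order asked, and still so for the second after the job is handed in, with the robot touching nothing.
It also fails if it takes over 61 s, if anything falls off the work surface, if the arm or the gripper's body presses on something with over 40 N, if the wrist force passes 120 N, or if a joint passes its speed limit or range.

## Working session

There is one attempt and no reset: what is moved stays moved. The work goes in short steps, Python scripts to look and compute and a shell command to move; the robot and the scene stay as the last step left them, time stands still between calls to the robot, and variables do not carry over. Pictures are saved under pics/ and viewed, and the job is handed in when it is done.

```bash
ls; mkdir -p pics
python3 - <<'E'
from bench import readout,cams
import cv2
s=readout.get_state()
for k,v in s.items(): print(k,v)
for n in ["scene","side","wrist"]:
    c=cams.snapshot(n)
    cv2.imwrite(f"pics/{n}0.png",c["color"][:,:,::-1])
    print(n,c["mtx"],c["xyz"],c["orientation"],[k for k in c])
E
```

```text
pics
time_s 0.0
q [-1.19819885  0.41191422 -0.0127284   1.59702514  0.00559947  1.13430477
 -0.08217396]
joint_vel [-0.00024668 -0.00049957 -0.00167439  0.00068124 -0.00108891  0.00064282
 -0.00197398]
joint_torque [ 3.25470228e-04 -5.87963498e+01  6.41822275e-01 -2.91080564e+01
 -5.38450910e-02  1.81736582e-02  1.13617987e-04]
eef_pos [0.26652495 0.5649093  0.30180771]
tcp_rot [ 4.77021573e-04  8.44571134e-01  5.35442759e-01 -6.52080565e-04]
wrist_force [-0.54335718  0.09905806 -0.77752497]
wrist_torque [0.01666828 0.00674812 0.01167858]
opening 1.0007442900069545
scene [[494.60213438   0.         319.43244278]
 [  0.         494.60213438 243.88849856]
 [  0.           0.           1.        ]] [ 1.25909445 -0.32448188  0.68042975] [0.75023804 0.36364877 0.24355917 0.4955617 ] ['color', 'z_map', 'mtx', 'xyz', 'orientation']
side [[454.65412592   0.         312.68380833]
 [  0.         454.65412592 239.84406001]
 [  0.           0.           1.        ]] [-0.04978173 -0.75385234  0.81512349] [ 0.85150357  0.40758674 -0.13227611 -0.30218825] ['color', 'z_map', 'mtx', 'xyz', 'orientation']
wrist [[423.22168631   0.         318.99186314]
 [  0.         423.22168631 234.74540057]
 [  0.           0.           1.        ]] [0.19411934 0.59959961 0.38476836] [ 0.83557705 -0.12213919 -0.07628083  0.53016435] ['color', 'z_map', 'mtx', 'xyz', 'orientation']
```

View pics/scene0.png

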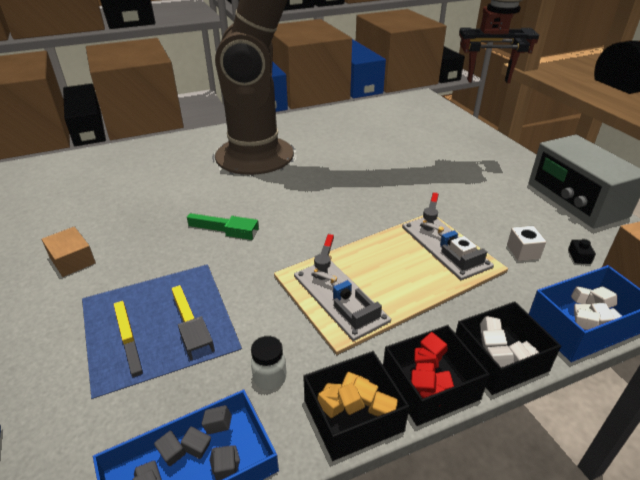

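View pics/side0.png

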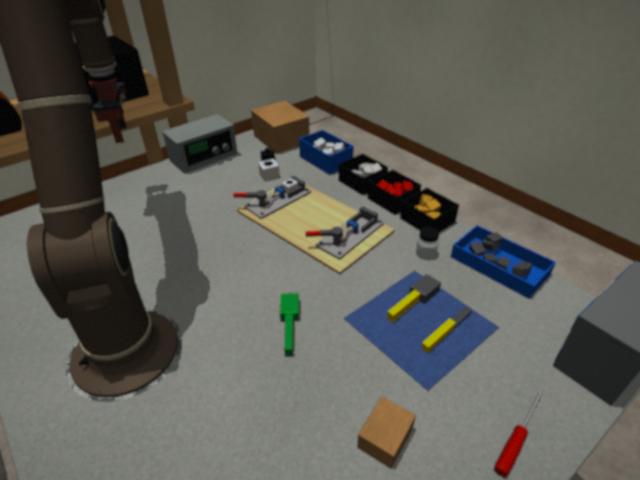

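View pics/wrist0.png

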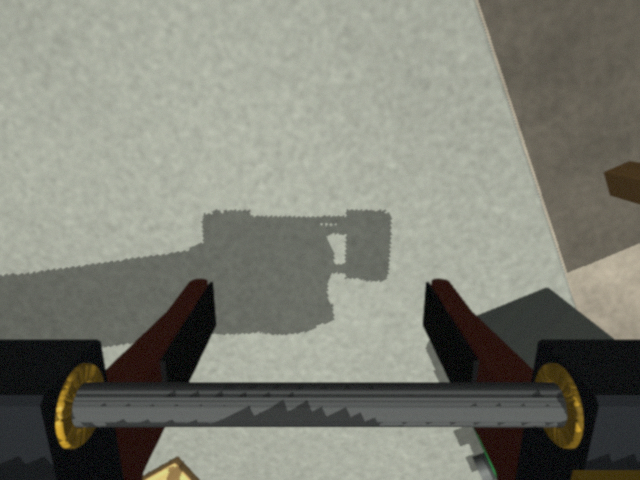

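The scene image shows two clamps: one around (345,285) with an empty nest, and one around (450,245) with a white block at (463,243). There are three bars. The yellow bar with the dark socket is at (193,322), the plain yellow bar with a blade is at (127,338), and the green one is at (225,224). A larger white block lies loose off the board at (525,243). I'll confirm these with enlarged crops and measure their positions.

```bash
cat > h.py <<'E'
import numpy as np,cv2
from bench import readout,cams
from scipy.spatial.transform import Rotation as R
def rot(q): return R.from_quat([q[1],q[2],q[3],q[0]]).as_matrix()
def snap(n):
    c=cams.snapshot(n); c['R']=rot(c['orientation']); c['t']=np.array(c['xyz']); return c
def rays(c,uv):
    uv=np.atleast_2d(np.array(uv,float)); K=c['mtx']
    d=np.c_[(uv[:,0]-K[0,2])/K[0,0],-(uv[:,1]-K[1,2])/K[1,1],-np.ones(len(uv))]
    return d@c['R'].T
def plane(c,uv,z):
    d=rays(c,uv); return c['t']+d*((z-c['t'][2])/d[:,2])[:,None]
def cloud(c):
    v,u=np.mgrid[0:480,0:640]; d=rays(c,np.c_[u.ravel(),v.ravel()])
    P=c['t']+d*c['z_map'].ravel()[:,None]; P[c['z_map'].ravel()==0]=np.nan
    return P.reshape(480,640,3)
def proj(c,P):
    p=(np.atleast_2d(P)-c['t'])@c['R']; K=c['mtx']
    return np.c_[K[0,2]+K[0,0]*p[:,0]/-p[:,2],K[1,2]+K[1,1]*p[:,1]/p[:,2]]
def hsv(c): return cv2.cvtColor(c['color'],cv2.COLOR_RGB2HSV)
E
python3 - <<'E'
from h import *
c=snap("scene"); s=snap("side")
np.save("/tmp/s.npy",c,allow_pickle=True);np.save("/tmp/d.npy",s,allow_pickle=True)
a=cv2.resize(c['color'][180:290,390:550],(800,550),interpolation=cv2.INTER_CUBIC)
cv2.imwrite("pics/cropA.png",a[:,:,::-1])
a=cv2.resize(c['color'][265:395,80:240],(738,600),interpolation=cv2.INTER_CUBIC)
cv2.imwrite("pics/cropB.png",a[:,:,::-1])
for n,c in (("scene",c),("side",s)):
    H=hsv(c);P=cloud(c)
    for nm,lo,hi in (("yellow",(24,150,90),(34,255,255)),("red",(0,150,90),(6,255,255)),("blue",(105,90,40),(125,255,255))):
        m=cv2.inRange(H,lo,hi); k,l,st,ce=cv2.connectedComponentsWithStats(m)
        for i in range(1,k):
            if st[i,4]>25:
                p=P[l==i]; print(n,nm,st[i],ce[i].round(1),np.nanmedian(p,0).round(4),np.nanpercentile(p[:,2],[5,95]).round(3))
E
```

```text
scene yellow [172 286  22  36 361] [182.  303.6] [ 0.5599 -0.3072  0.0314] [0.027 0.033]
scene yellow [114 301  19  43 416] [122.9 321.6] [ 0.5591 -0.4129  0.0275] [0.024 0.03 ]
scene red [431 193   7   9  48] [434.2 197. ] [0.4815 0.2866 0.0671] [0.066 0.068]
scene red [324 235   9  11  70] [328.5 240.1] [5.336e-01 3.000e-04 6.680e-02] [0.065 0.069]
scene red [ 411  332   43   65 1600] [430.1 366.5] [0.8792 0.0247 0.0579] [0.042 0.068]
scene blue [ 351   40   35   58 1495] [365.9  70.5] [-0.6857  0.7369 -0.0681] [-0.17  -0.023]
scene blue [272  62  16  50 553] [279.4  87.6] [-0.6846  0.3162 -0.0798] [-0.172 -0.023]
scene blue [441 231  16  15 126] [447.5 237. ] [0.6    0.242  0.0497] [0.032 0.055]
scene blue [ 529  265  111   97 5600] [587. 313.] [0.8797 0.3396 0.047 ] [0.006 0.075]
scene blue [   83   266   158   132 11174] [152.8 329. ] [ 0.5736 -0.3691  0.0037] [0.002 0.006]
scene blue [333 281  18  19 179] [340.7 288.5] [ 0.6543 -0.0309  0.0502] [0.032 0.054]
scene blue [  93  389  186   91 7567] [196.2 447.3] [ 0.8333 -0.3348  0.0069] [0.003 0.045]
side yellow [389 290  31  27 
[... 219 characters left out ...]
41 0.068]
side red [234 193  13   3  35] [239.7 194. ] [0.4769 0.2851 0.0652] [0.061 0.068]
side red [306 231  15   4  48] [313.7 232.7] [ 0.5307 -0.0047  0.0648] [0.061 0.068]
side red [495 426  32  48 701] [511.4 449.5] [ 0.4454 -0.66    0.0242] [0.02  0.027]
side blue [ 299  130   54   44 1228] [323.7 151.8] [0.8322 0.3386 0.0528] [0.01  0.074]
side blue [275 187  10  11  59] [280.3 191. ] [0.5938 0.2401 0.0492] [0.03  0.054]
side blue [347 220  11  13  77] [352.9 224.7] [ 0.6479 -0.0293  0.0497] [0.03  0.054]
side blue [ 451  226  104   72 3204] [503.8 261.7] [ 0.8614 -0.3742  0.0235] [0.003 0.046]
side blue [ 345  272  153  118 7456] [420.2 331.1] [ 0.5303 -0.3744  0.0036] [0.001 0.006]
```

View pics/cropA.png

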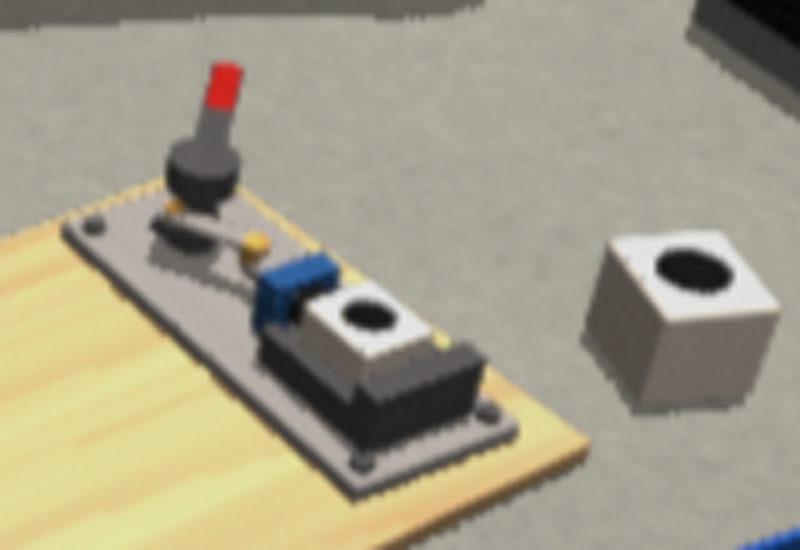

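View pics/cropB.png

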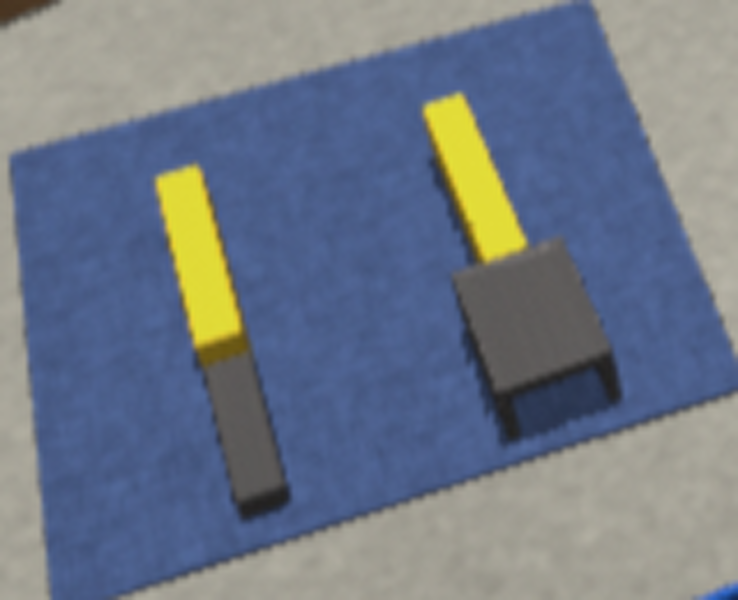

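The crops confirm the choices. The clamp with the white block is at (450,245); its red tip is at crop (225,87) and the small spotted block is in its nest. The bar with the dark open socket is the right-hand one on the mat, and the plain blade bar is on the left. Next I'll measure them precisely.

Run:
```python
from h import *
for n,f in (("scene","/tmp/s.npy"),("side","/tmp/d.npy")):
    c=np.load(f,allow_pickle=True).item(); H=hsv(c);P=cloud(c)
    print("==",n)
    # bars: mask of yellow, by ray on plane top
    m=cv2.inRange(H,(24,150,90),(34,255,255)); k,l,st,ce=cv2.connectedComponentsWithStats(m)
    for i in range(1,k):
        if st[i,4]<200: continue
        sel=(l==i)&(P[...,2]>0.0285 if True else 1)
        vv,uu=np.nonzero(sel)
        zt=0.031
        q=plane(c,np.c_[uu,vv],zt)[:,:2].astype(np.float32)
        r=cv2.minAreaRect(q*1000); b=cv2.boxPoints(r)
        print("yellow",len(q),np.round(r[0],1),np.round(r[1],1),round(r[2],1),"mean",(q.mean(0)*1000).round(1))
    # socket top dark: height 27..34mm near mat
    sel=(P[...,2]>0.027)&(P[...,2]<0.036)&(P[...,0]>0.5)&(P[...,0]<0.75)&(P[...,1]<-0.2)&(P[...,1]>-0.36)&(H[...,1]<90)&(H[...,2]>40)
    vv,uu=np.nonzero(sel); q=plane(c,np.c_[uu,vv],0.031)[:,:2].astype(np.float32)*1000
    r=cv2.minAreaRect(q); print("socket",len(q),np.round(r[0],1),np.round(r[1],1),round(r[2],1),"mean",q.mean(0).round(1))
    # mat corners
    m=cv2.inRange(H,(105,90,40),(125,255,255));k,l,st,ce=cv2.connectedComponentsWithStats(m)
    i=1+np.argmax([st[j,4] if np.linalg.norm(np.nanmedian(P[l==j],0)-[.55,-.37,0])<.1 else 0 for j in range(1,k)])
    vv,uu=np.nonzero(l==i); q=plane(c,np.c_[uu,vv],0.003)[:,:2].astype(np.float32)*1000
    r=cv2.minAreaRect(q);print("mat",np.round(r[0],1),np.round(r[1],1),round(r[2],1))
    # lever with block
    sel=(P[...,2]>0.060)&(P[...,2]<0.074)&(P[...,0]>0.42)&(P[...,0]<0.6)&(P[...,1]>0.18)&(P[...,1]<0.34)
    vv,uu=np.nonzero(sel);q=plane(c,np.c_[uu,vv],0.067)[:,:2]*1000
    red=(H[...,1]>150)&((H[...,0]<7)|(H[...,0]>173))
    qr=q[red[vv,uu]]; print("levtop n",len(q),"red mean",qr.mean(0).round(1),len(qr),"ext",q.min(0).round(1),q.max(0).round(1))
    dark=q[~red[vv,uu]]; r=cv2.minAreaRect(dark.astype(np.float32)); 
    print(np.round(r[0],1),np.round(r[1],1),r[2])
    # block top
    sel=(P[...,2]>0.050)&(P[...,2]<0.062)&(P[...,0]>0.58)&(P[...,0]<0.75)&(P[...,1]>0.15)&(P[...,1]<0.27)&(H[...,1]<60)&(H[...,2]>110)
    vv,uu=np.nonzero(sel);q=plane(c,np.c_[uu,vv],0.056)[:,:2]*1000
    r=cv2.minAreaRect(q.astype(np.float32)); print("block",len(q),np.round(r[0],1),np.round(r[1],1),round(r[2],1))
    # board/plate
    m=cv2.inRange(H,(12,50,90),(26,190,255)); k,l,st,ce=cv2.connectedComponentsWithStats(m)
    for i in range(1,k):
        if st[i,4]>300: print("woodish",st[i],np.nanmedian(P[l==i],0).round(3))
```

```text
== scene
yellow 338 [ 556.  -306.9] [97.2 17. ] 4.5 mean [ 558.  -306.7]
yellow 89 [ 555.7 -412.7] [96.  15.4] 4.1 mean [ 554.9 -412.8]
socket 762 [ 589.4 -303.9] [168.   43.9] 4.2 mean [ 637.8 -300.3]
mat [ 558.6 -357.7] [246.8 247.8] 1.0
levtop n 235 red mean [481.4 286.1] 48 ext [462.1 226. ] [549.4 303.8]
[503.4 262.3] [ 30.2 108.8] 54.945350646972656
block 200 [627.6 252.2] [70.9 36.9] 3.8
woodish [ 356    8   91   25 1297] [-0.832  0.965  0.085]
woodish [ 274   18   78   29 1446] [-0.814  0.505  0.085]
woodish [  85   37   87   39 2160] [-0.827 -0.255  0.085]
woodish [ 515   45  125   82 3868] [-0.101  1.326 -0.008]
woodish [   0   50   46   34 1340] [-0.832 -0.615  0.085]
woodish [ 274  215  234  140 7955] [0.646 0.1   0.013]
woodish [ 41 226  49  34 957] [ 0.303 -0.499  0.051]
woodish [ 318  372   80   45 2041] [ 0.877 -0.111  0.056]
== side
yellow 223 [ 555.4 -307.7] [102.3  18.4] 6.4 mean [ 554.7 -307.4]
yellow 51 [ 548.  -415.4] [93.  15.3] 3.3 mean [ 552.9 -415.5]
socket 404 [ 636.8 -288.2] [256.8  82.7] 24.6 mean [ 644.4 -293.3]
mat [ 557.4 -358.4] [246.4 246.1] 1.0
levtop n 160 red mean [475.9 280.9] 36 ext [457.3 223.5] [543.1 302. ]
[499.3 265. ] [37.7 99.9] 49.6364860534668
block 76 [621.8 252.6] [72.3 37.8] 4.2
woodish [123  69  48  51 949] [ 0.605  1.327 -0.01 ]
woodish [251 100  59  27 919] [0.849 0.599 0.11 ]
woodish [  0 129  28  28 492] [ 0.025  1.287 -0.01 ]
woodish [ 237  185  157   89 3358] [0.566 0.097 0.012]
woodish [ 358  396   58   60 1957] [ 0.298 -0.501  0.05 ]
```

Run:
```python
from h import *
# height maps top-down (2px/mm... 1px = 1mm) of fixture, merged colors
out=[]
for f in ("/tmp/s.npy","/tmp/d.npy"):
    c=np.load(f,allow_pickle=True).item(); 
    xs=np.arange(0.44,0.76,0.0008); ys=np.arange(0.34,0.12,-0.0008)
    # ortho image at z=0.067 : rows = x descending, cols = y descending
    for z in (0.066,0.022):
        X,Y=np.meshgrid(xs[::-1],ys,indexing='ij')
        uv=proj(c,np.c_[X.ravel(),Y.ravel(),np.full(X.size,z)]).astype(np.float32).reshape(X.shape+(2,))
        out.append(cv2.remap(c['color'],uv[...,0],uv[...,1],cv2.INTER_CUBIC))
im=np.hstack(out); im=cv2.resize(im,None,fx=800/im.shape[1],fy=800/im.shape[1]); cv2.imwrite("pics/ortho.png",im[:,:,::-1]); print(im.shape)
```

```text
(291, 800, 3)
```

View pics/ortho.png

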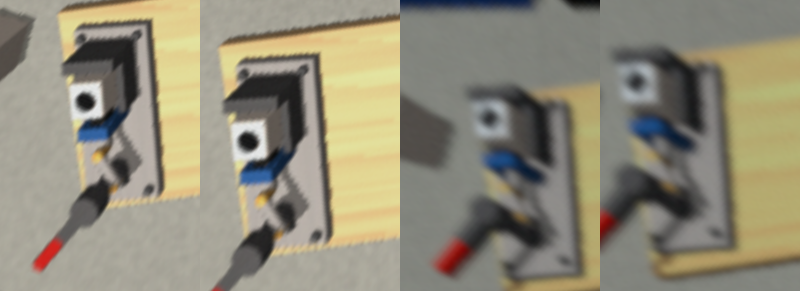

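```bash
cat >> h.py <<'E'
def tool():
    s=readout.get_state(); M=rot(s['tcp_rot']); return np.array(s['eef_pos']),M,np.degrees(np.arctan2(M[1,0],M[0,0])),s
def go(x,y,z,yaw):
    """spin first, then shift in the tool axes after the spin"""
    p,M,w,s=tool(); sp=(w-yaw+180)%360-180
    a=np.radians(yaw); X=np.array([np.cos(a),np.sin(a),0]);Y=np.array([np.sin(a),-np.cos(a),0])
    d=np.array([x,y,z])-p
    print("t %.2f pos %s yaw %.2f tilt %.2f | spin %.1f dx %.1f dy %.1f dz %.1f mm F %s T %s op %.3f"%(s['time_s'],p.round(4),w,np.degrees(np.arccos(-M[2,2])),sp,1e3*d@X,1e3*d@Y,-1e3*d[2],np.round(s['wrist_force'],1),np.round(s['wrist_torque'],2),s['opening']))
E
python3 - <<'E'
from h import *
c=snap("wrist"); p,M,w,s=tool()
print("cam pos in tool",M.T@(c['t']-p)); print("cam axes in tool\n",(M.T@c['R']).round(3))
go(0.45,0.35,0.30,94.3); go(0.566,-0.306,0.2,94.3)
E
```

```text
cam pos in tool [ 0.00030212 -0.0802583  -0.08276241]
cam axes in tool
 [[ 1.    -0.001  0.001]
 [-0.    -0.959 -0.285]
 [ 0.001  0.285 -0.959]]
t 0.30 pos [0.2666 0.5652 0.3024] yaw 64.75 tilt 0.03 | spin -29.6 dx -228.3 dy 166.7 dz 2.4 mm F [0.5 0.8 0.5] T [-0.    0.04 -0.02] op 0.998
t 0.30 pos [0.2666 0.5652 0.3024] yaw 64.75 tilt 0.03 | spin -29.6 dx -891.2 dy 233.2 dz 102.4 mm F [0.5 0.8 0.5] T [-0.    0.04 -0.02] op 0.998
```

Run:
```python
from h import *
go(0.60,0.24,0.30,94.3)
```

```text
t 0.30 pos [0.2666 0.5652 0.3024] yaw 64.75 tilt 0.03 | spin -29.6 dx -349.2 dy 308.1 dz 2.4 mm F [0.5 0.8 0.5] T [-0.    0.04 -0.02] op 0.998
```

```bash
python3 -m handwheel '[{"claw":-1,"spin":-10},{"claw":-1,"spin":-10},{"claw":-1,"spin":-9.6},{"claw":-1,"dx":-0.043,"dy":0.044},{"claw":-1,"dx":-0.043,"dy":0.044},{"claw":-1,"dx":-0.043,"dy":0.044},{"claw":-1,"dx":-0.043,"dy":0.044},{"claw":-1,"dx":-0.043,"dy":0.044},{"claw":-1,"dx":-0.043,"dy":0.044},{"claw":-1,"dx":-0.043,"dy":0.044},{"claw":-1,"dx":-0.043,"dy":0.044}]'
python3 - <<'E'
from h import *
go(0.60,0.24,0.30,94.3)
E
```

```text
t 0.30 pos [0.2666 0.5652 0.3024] yaw 64.75 tilt 0.03 | spin -29.6 dx -349.2 dy 308.1 dz 2.4 mm F [0.5 0.8 0.5] T [-0.    0.04 -0.02] op 0.998invalid input
```

```bash
python3 -m handwheel '[{"claw":-1,"dx":0,"dy":0,"dz":0,"spin":-10},{"claw":-1,"dx":0,"dy":0,"dz":0,"spin":-10},{"claw":-1,"dx":0,"dy":0,"dz":0,"spin":-9.6},{"claw":-1,"dx":-0.043,"dy":0.038,"dz":0,"spin":0},{"claw":-1,"dx":-0.043,"dy":0.038,"dz":0,"spin":0},{"claw":-1,"dx":-0.043,"dy":0.038,"dz":0,"spin":0},{"claw":-1,"dx":-0.043,"dy":0.038,"dz":0,"spin":0},{"claw":-1,"dx":-0.043,"dy":0.038,"dz":0,"spin":0},{"claw":-1,"dx":-0.043,"dy":0.038,"dz":0,"spin":0},{"claw":-1,"dx":-0.043,"dy":0.038,"dz":0,"spin":0},{"claw":-1,"dx":-0.043,"dy":0.038,"dz":0,"spin":0},{"claw":-1,"dx":0,"dy":0,"dz":0,"spin":0}]'
python3 - <<'E'
from h import *
go(0.60,0.24,0.30,94.3)
c=snap("wrist"); np.save("/tmp/w.npy",c,allow_pickle=True)
cv2.imwrite("pics/w1.png",c['color'][:,:,::-1])
go(0.60,0.24,0.30,94.3)
E
```

```text
time_s: 1.8
eef_pos: [0.5991, 0.2397, 0.3022]
tcp_rot: [0.001, 0.683, 0.731, -0.001]
wrist_force: [-0.7, -0.1, -1.0]
opening: 1.0
t 1.80 pos [0.5991 0.2397 0.3022] yaw 93.87 tilt 0.18 | spin -0.4 dx 0.3 dy 0.9 dz 2.2 mm F [-0.7 -0.1 -1. ] T [ 0.05 -0.01  0.  ] op 1.000
t 1.85 pos [0.5972 0.2428 0.3022] yaw 94.09 tilt 0.05 | spin -0.2 dx -3.0 dy 2.6 dz 2.2 mm F [ 0.1  0.3 -0.4] T [ 0.03  0.03 -0.01] op 0.997
```

View pics/w1.png

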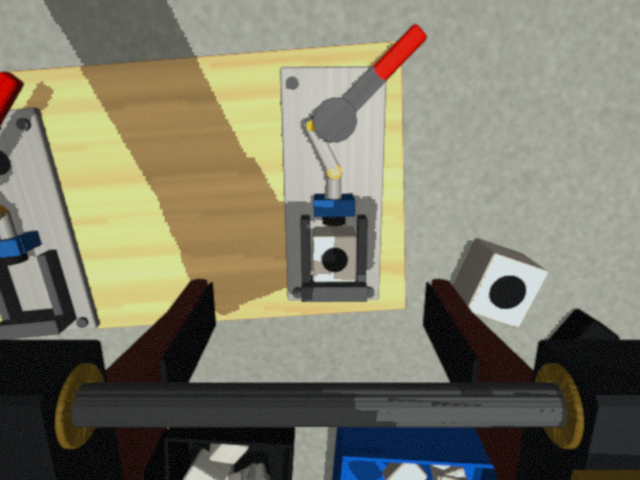

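Wrist view: hub disc at about (336,120), red tip end at about (421,32), blue plunger head at (334,205), block spot at (335,260). I'll take a steady frame and measure the hub, lever line and block.

Run:
```python
from h import *
c=snap("wrist"); np.save("/tmp/w.npy",c,allow_pickle=True)
H=hsv(c);P=cloud(c); p,M,w,s=tool(); print(p,w)
z=P[...,2]
print("board z",np.nanmedian(z[250:280,130:180]))
m=np.zeros((480,640),bool); m[15:150,280:440]=True
top=m&(z>0.058)&(z<0.076)
print("z of top",np.nanpercentile(z[top],[5,50,95]))
red=(H[...,1]>150)&((H[...,0]<7)|(H[...,0]>173))&m
vv,uu=np.nonzero(red); q=plane(c,np.c_[uu,vv],0.066)[:,:2]*1000
r=cv2.minAreaRect(q.astype(np.float32)); print("red",r, "box",cv2.boxPoints(r).round(1).tolist())
np_d=top&~red; vv,uu=np.nonzero(np_d); q=plane(c,np.c_[uu,vv],0.067)[:,:2]*1000
(x,y),rad=cv2.minEnclosingCircle(q.astype(np.float32)); print("grey bbox",q.min(0),q.max(0))
# hub: erode away tongue
k=cv2.morphologyEx(np_d.astype(np.uint8),cv2.MORPH_OPEN,cv2.getStructuringElement(cv2.MORPH_ELLIPSE,(29,29)))
n,l,st,ce=cv2.connectedComponentsWithStats(k); print(st[1:],ce[1:])
for i in range(1,n):
    vv,uu=np.nonzero(l==i); q=plane(c,np.c_[uu,vv],0.068)[:,:2]*1000; print("hub",q.mean(0),cv2.minEnclosingCircle(q.astype(np.float32)))
# plunger spot
for nm,mm,zz in (("spot",(H[...,2]<45),0.056),("blue",(H[...,0]>100)&(H[...,0]<125)&(H[...,1]>120),0.054)):
    a=np.zeros((480,640),bool); 
    if nm=="spot": a[243:278,318:352]=True
    else: a[185:225,305:365]=True
    vv,uu=np.nonzero(mm&a); q=plane(c,np.c_[uu,vv],zz)[:,:2]*1000; r=cv2.minAreaRect(q.astype(np.float32));print(nm,len(q),q.mean(0),r, (uu.min(),uu.max(),vv.min(),vv.max()))
# plate edges
pl=(H[...,1]<40)&(H[...,2]>90)&(z>0.017)&(z<0.027); pl[:, :270]=0; pl[:,410:]=0; pl[310:]=0
vv,uu=np.nonzero(pl); q=plane(c,np.c_[uu,vv],0.022)[:,:2]*1000; r=cv2.minAreaRect(q.astype(np.float32)); print("plate",r)
```

```text
[0.59590414 0.24490998 0.30227967] 94.26289692486877
board z 0.01280115112959282
z of top [0.06540358 0.06745512 0.06958414]
red ((478.0452575683594, 287.86712646484375), (13.010995864868164, 41.07265853881836), 49.10929870605469) box [[458.29998779296875, 296.3999938964844], [489.29998779296875, 269.5], [497.79998779296875, 279.29998779296875], [466.79998779296875, 306.20001220703125]]
grey bbox [459.23309202 230.55705687] [541.68266962 304.90603194]
[] []
spot 417 [637.78637304 255.49659199] ((638.1766357421875, 255.40570068359375), (18.480003356933594, 19.05854034423828), 4.136753082275391) (np.int64(318), np.int64(341), np.int64(252), np.int64(273))
blue 816 [593.40493315 251.54696843] ((593.0551147460938, 251.51943969726562), (18.87790298461914, 32.23274230957031), 4.1253886222839355) (np.int64(309), np.int64(349), np.int64(197), np.int64(220))
plate ((587.9014892578125, 251.22714233398438), (203.11019897460938, 84.90995025634766), 4.40315580368042)
```

Run:
```python
from h import *
c=np.load("/tmp/w.npy",allow_pickle=True).item()
g=cv2.cvtColor(c['color'],cv2.COLOR_RGB2GRAY)
H=hsv(c)
crop=cv2.resize(c['color'][10:160,270:440],None,fx=4,fy=4,interpolation=cv2.INTER_CUBIC); cv2.imwrite("pics/w1c.png",crop[:,:,::-1])
cir=cv2.HoughCircles(cv2.resize(g[80:160,290:390],None,fx=4,fy=4,interpolation=cv2.INTER_CUBIC),cv2.HOUGH_GRADIENT,1.5,100,param1=120,param2=25,minRadius=60,maxRadius=110)
print(cir)
if cir is not None:
    for u,v,r in cir[0]:
        u=u/4+290;v=v/4+80; print(u,v,r/4,plane(c,[[u,v]],0.068)*1000, plane(c,[[u+r/4,v]],0.068)*1000)
print(plane(c,[[335,120]],0.068)*1000, "pred hub px",proj(c,[0.527,0.2459,0.068]))
```

```text
[[[158.25 170.25  89.7 ]]]
329.5625 122.5625 22.425 [[526.18042615 246.32499564  68.        ]] [[525.01552193 262.52908498  68.        ]]
[[524.11155586 250.10660612  68.        ]] pred hub px [[328.88911551 123.68491537]]
```

View pics/w1c.png

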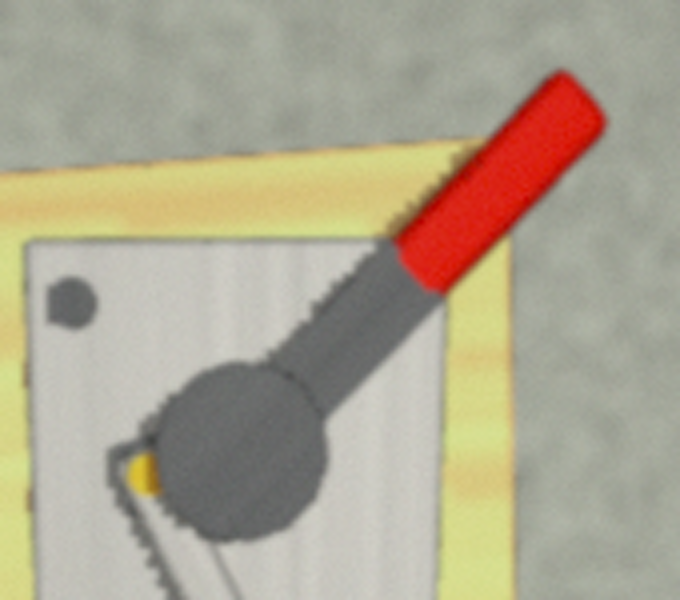

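```bash
python3 - <<'E'
from h import *
go(0.60,-0.306,0.25,94.3)
E
python3 -m handwheel '[{"claw":-1,"dx":-0.055,"dy":0.004,"dz":0.005,"spin":0},{"claw":-1,"dx":-0.055,"dy":0.004,"dz":0.005,"spin":0},{"claw":-1,"dx":-0.055,"dy":0.004,"dz":0.005,"spin":0},{"claw":-1,"dx":-0.055,"dy":0.004,"dz":0.005,"spin":0},{"claw":-1,"dx":-0.055,"dy":0.004,"dz":0.005,"spin":0},{"claw":-1,"dx":-0.055,"dy":0.004,"dz":0.005,"spin":0},{"claw":-1,"dx":-0.055,"dy":0.004,"dz":0.005,"spin":0},{"claw":-1,"dx":-0.055,"dy":0.004,"dz":0.005,"spin":0},{"claw":-1,"dx":-0.055,"dy":0.004,"dz":0.005,"spin":0},{"claw":-1,"dx":-0.054,"dy":0.004,"dz":0.005,"spin":0},{"claw":-1,"dx":0,"dy":0,"dz":0,"spin":0},{"claw":-1,"dx":0,"dy":0,"dz":0,"spin":0}]'
cat > bar.py <<'E'
from h import *
import sys
tool_=tool(); snap("wrist"); c=snap("wrist"); np.save("/tmp/w2.npy",c,allow_pickle=True)
cv2.imwrite("pics/%s.png"%sys.argv[1],c['color'][:,:,::-1])
H=hsv(c);P=cloud(c)
m=cv2.inRange(H,(22,120,90),(36,255,255)); k,l,st,ce=cv2.connectedComponentsWithStats(m)
for i in range(1,k):
    if st[i,4]>500:
        vv,uu=np.nonzero(l==i); z=np.nanmedian(P[l==i],0)[2]; q=plane(c,np.c_[uu,vv],0.031)[:,:2]*1000
        print(st[i],ce[i],"z",z.round(4),cv2.minAreaRect(q.astype(np.float32)))
go(0.566,-0.306,0.2,94.3)
E
python3 bar.py w2
```

```text
t 1.90 pos [0.5959 0.2449 0.3023] yaw 94.26 tilt 0.04 | spin -0.0 dx -549.7 dy -37.2 dz 52.3 mm F [0.3 0.8 0.2] T [0.03 0.02 0.04] op 0.998
time_s: 3.4
eef_pos: [0.6779, -0.2967, 0.2523]
tcp_rot: [-0.001, 0.679, 0.734, 0.001]
wrist_force: [0.4, 0.7, 0.4]
opening: 1.0
[ 140    0   42   99 3381] [161.400769    48.22034901] z 0.0274 ((569.568603515625, -407.9441223144531), (60.37696838378906, 22.84712791442871), 3.5711779594421387)
[ 303    0   27  118 3123] [315.76336856  57.8504643 ] z 0.0317 ((567.7079467773438, -305.2589416503906), (72.80416870117188, 17.365999221801758), 3.932203769683838)
t 3.50 pos [ 0.6782 -0.296   0.2528] yaw 94.54 tilt 0.10 | spin 0.2 dx -1.6 dy -112.7 dz 52.8 mm F [1.  0.2 0.3] T [ 0.02 -0.   -0.  ] op 0.995
```

```bash
python3 -m handwheel '[{"claw":-1,"dx":0,"dy":-0.045,"dz":0,"spin":0},{"claw":-1,"dx":0,"dy":-0.045,"dz":0,"spin":0},{"claw":-1,"dx":0,"dy":0,"dz":0,"spin":0},{"claw":-1,"dx":0,"dy":0,"dz":0,"spin":0}]'; python3 bar.py w3
```

```text
time_s: 4.0
eef_pos: [0.5889, -0.3043, 0.2536]
tcp_rot: [0.001, 0.679, 0.734, 0.001]
wrist_force: [0.0, -0.2, 0.6]
opening: 1.0
[ 153   82   42  141 4409] [174.19482876 150.39487412] z 0.0274 ((549.4231567382812, -409.2470703125), (98.45281219482422, 22.77481460571289), 3.7657217979431152)
[ 306  101   26  139 3440] [318.13604651 169.10494186] z 0.0317 ((554.1179809570312, -306.5059509277344), (99.28886413574219, 18.078449249267578), 4.425509452819824)
t 4.10 pos [ 0.5892 -0.3045  0.2529] yaw 94.49 tilt 0.08 | spin 0.2 dx 0.2 dy -23.2 dz 52.9 mm F [ 0.   0.5 -0.3] T [ 0.07  0.   -0.02] op 1.001
```

View pics/w3.png

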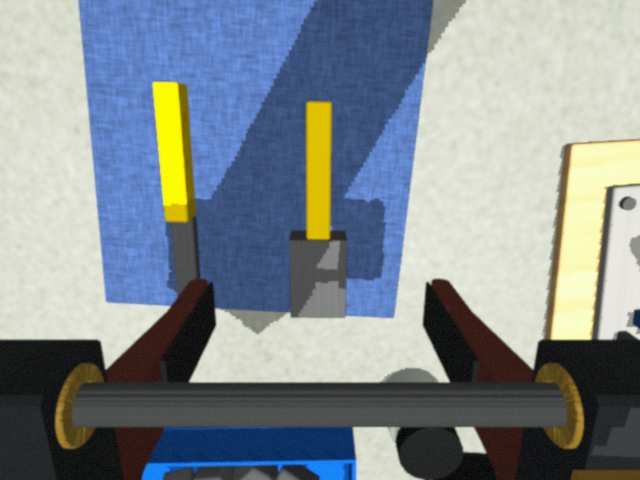

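The wrist view shows the socket bar: shaft at pixels (306–332, 101–240) and socket at (290–347, 232–318), 18.1 × 99.3 mm at 4.4°. That matches the scene camera to 2 mm. I'll grip at about (0.5645, -0.306).

```bash
python3 -m handwheel '[{"claw":-1,"dx":0.001,"dy":-0.025,"dz":0.0,"spin":0},{"claw":-1,"dx":0,"dy":0,"dz":0.04,"spin":0},{"claw":-1,"dx":0,"dy":0,"dz":0.04,"spin":0},{"claw":-1,"dx":0,"dy":0,"dz":0.04,"spin":0},{"claw":-1,"dx":0,"dy":0,"dz":0.03,"spin":0},{"claw":-1,"dx":0,"dy":0,"dz":0.01,"spin":0},{"claw":-1,"dx":0,"dy":0,"dz":0,"spin":0},{"claw":-1,"dx":0,"dy":0,"dz":0,"spin":0}]'; python3 -c "
from h import *
go(0.5645,-0.306,0.086,94.4)"
```

```text
time_s: 5.1
eef_pos: [0.5636, -0.3071, 0.094]
tcp_rot: [0.001, 0.68, 0.733, 0.0]
wrist_force: [1.1, 0.2, 0.3]
opening: 1.001
t 5.10 pos [ 0.5636 -0.3071  0.094 ] yaw 94.36 tilt 0.12 | spin -0.0 dx 1.0 dy 1.0 dz 8.0 mm F [1.1 0.2 0.3] T [ 0.06 -0.03 -0.01] op 1.001
```

```bash
python3 -m handwheel '[{"claw":-1,"dx":0.001,"dy":0.001,"dz":0.008,"spin":0},{"claw":-1,"dx":0,"dy":0,"dz":0,"spin":0},{"claw":1,"dx":0,"dy":0,"dz":0,"spin":0},{"claw":1,"dx":0,"dy":0,"dz":0,"spin":0},{"claw":1,"dx":0,"dy":0,"dz":0,"spin":0},{"claw":1,"dx":0,"dy":0,"dz":0,"spin":0},{"claw":1,"dx":0,"dy":0,"dz":0,"spin":0},{"claw":1,"dx":0,"dy":0,"dz":0,"spin":0}]' 55; python3 -c "
from h import *
go(0.5645,-0.306,0.086,94.4)"
```

```text
time_s: 6.1
eef_pos: [0.5635, -0.3057, 0.0846]
tcp_rot: [-0.0, 0.68, 0.733, 0.0]
wrist_force: [0.3, -0.2, 0.3]
opening: 0.354
t 6.10 pos [ 0.5635 -0.3057  0.0846] yaw 94.34 tilt 0.00 | spin -0.1 dx -0.3 dy 1.0 dz -1.4 mm F [ 0.3 -0.2  0.3] T [ 0.05 -0.05  0.06] op 0.354
```

```bash
python3 -m handwheel '[{"claw":1,"dx":0,"dy":0,"dz":0,"spin":0},{"claw":1,"dx":0,"dy":0,"dz":0,"spin":0},{"claw":1,"dx":0,"dy":0,"dz":0,"spin":0},{"claw":1,"dx":0,"dy":0,"dz":0,"spin":0},{"claw":1,"dx":0,"dy":0,"dz":0,"spin":0}]' 55; python3 -c "
from h import *
go(0.5645,-0.306,0.086,94.4)"
```

```text
time_s: 6.72
eef_pos: [0.5635, -0.3059, 0.0846]
tcp_rot: [0.0, 0.68, 0.733, -0.0]
wrist_force: [0.4, -1.4, -1.1]
opening: 0.203
t 6.72 pos [ 0.5635 -0.3059  0.0846] yaw 94.33 tilt 0.02 | spin -0.1 dx -0.1 dy 0.9 dz -1.4 mm F [ 0.4 -1.4 -1.1] T [-0.22 -0.04 -0.01] op 0.203
```

```bash
python3 -m handwheel '[{"claw":1,"dx":0,"dy":0,"dz":-0.02,"spin":0},{"claw":1,"dx":0,"dy":0,"dz":-0.03,"spin":0},{"claw":1,"dx":0,"dy":0,"dz":-0.05,"spin":0},{"claw":1,"dx":0,"dy":0,"dz":-0.05,"spin":0},{"claw":1,"dx":0,"dy":0,"dz":0,"spin":9},{"claw":1,"dx":0,"dy":0,"dz":0,"spin":9},{"claw":1,"dx":0,"dy":0,"dz":0,"spin":9},{"claw":1,"dx":0,"dy":0,"dz":0,"spin":9},{"claw":1,"dx":0,"dy":0,"dz":0,"spin":9},{"claw":1,"dx":0,"dy":0,"dz":0,"spin":0},{"claw":1,"dx":0,"dy":0,"dz":0,"spin":0}]' 55
python3 - <<'E'
from h import *
go(0.4243,0.3341,0.22,49.3)
c=snap("wrist"); cv2.imwrite("pics/w4.png",c['color'][:,:,::-1])
E
```

```text
time_s: 8.1
eef_pos: [0.5635, -0.3054, 0.235]
tcp_rot: [-0.0, 0.908, 0.419, 0.0]
wrist_force: [-0.1, -0.2, -4.8]
opening: 0.2
t 8.10 pos [ 0.5635 -0.3054  0.235 ] yaw 49.56 tilt 0.02 | spin 0.3 dx 394.1 dy -522.5 dz 15.0 mm F [-0.1 -0.2 -4.8] T [-0.02  0.05 -0.04] op 0.200
```

View pics/w4.png

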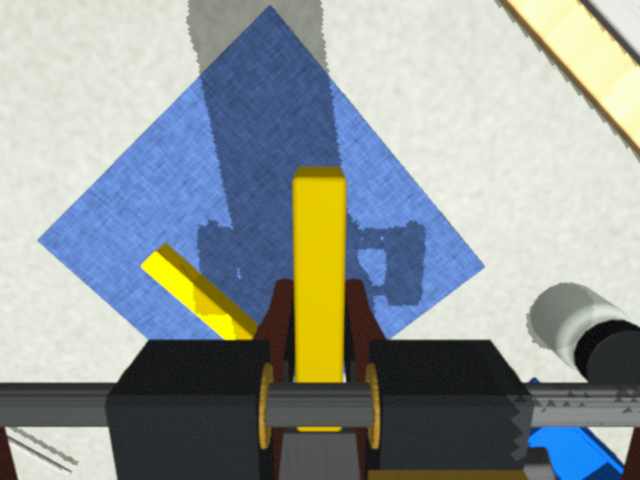

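The bar is held straight in the jaws: the shaft is vertical at columns 293–345, and the wrist carries 4.8 N. Next I'll carry it over to the lever.

```bash
python3 -m handwheel '[{"claw":1,"dx":0.033,"dy":-0.043,"dz":0,"spin":0},{"claw":1,"dx":0.033,"dy":-0.043,"dz":0,"spin":0},{"claw":1,"dx":0.033,"dy":-0.044,"dz":0,"spin":0},{"claw":1,"dx":0.033,"dy":-0.044,"dz":0,"spin":0},{"claw":1,"dx":0.033,"dy":-0.044,"dz":0,"spin":0},{"claw":1,"dx":0.033,"dy":-0.044,"dz":0,"spin":0},{"claw":1,"dx":0.033,"dy":-0.044,"dz":0,"spin":0},{"claw":1,"dx":0.033,"dy":-0.044,"dz":0,"spin":0},{"claw":1,"dx":0.033,"dy":-0.044,"dz":0,"spin":0},{"claw":1,"dx":0.033,"dy":-0.044,"dz":0,"spin":0},{"claw":1,"dx":0.033,"dy":-0.043,"dz":0,"spin":0},{"claw":1,"dx":0.031,"dy":-0.041,"dz":0,"spin":0}]' 55
python3 -m handwheel '[{"claw":1,"dx":0,"dy":0,"dz":0,"spin":0},{"claw":1,"dx":0,"dy":0,"dz":0,"spin":0}]'
python3 - <<'E'
from h import *
go(0.4243,0.3341,0.1336,49.3)
for n in ("scene","side"):
    c=snap(n); cv2.imwrite(f"pics/{n}5.png",cv2.resize(c['color'][120:280,340:540] if n=="scene" else c['color'][130:270,150:350],None,fx=4,fy=4,interpolation=cv2.INTER_CUBIC)[:,:,::-1])
    np.save(f"/tmp/{n}5.npy",c,allow_pickle=True)
go(0.4243,0.3341,0.1336,49.3)
E
```

```text
time_s: 9.65
eef_pos: [0.4238, 0.335, 0.2352]
tcp_rot: [-0.0, 0.908, 0.418, 0.0]
wrist_force: [0.6, -0.1, -4.4]
opening: 0.203
time_s: 9.9
eef_pos: [0.4243, 0.3326, 0.2346]
tcp_rot: [0.0, 0.908, 0.418, -0.0]
wrist_force: [-0.4, -0.5, -3.8]
opening: 0.202
t 9.90 pos [0.4243 0.3326 0.2346] yaw 49.41 tilt 0.04 | spin 0.1 dx 1.1 dy -1.0 dz 101.0 mm F [-0.4 -0.5 -3.8] T [-0.03  0.01  0.03] op 0.202
t 10.00 pos [0.4248 0.3317 0.2347] yaw 49.26 tilt 0.04 | spin -0.0 dx 1.5 dy -1.9 dz 101.1 mm F [ 1.  -0.3 -4.8] T [ 0.02  0.03 -0.02] op 0.201
```

View pics/scene5.png

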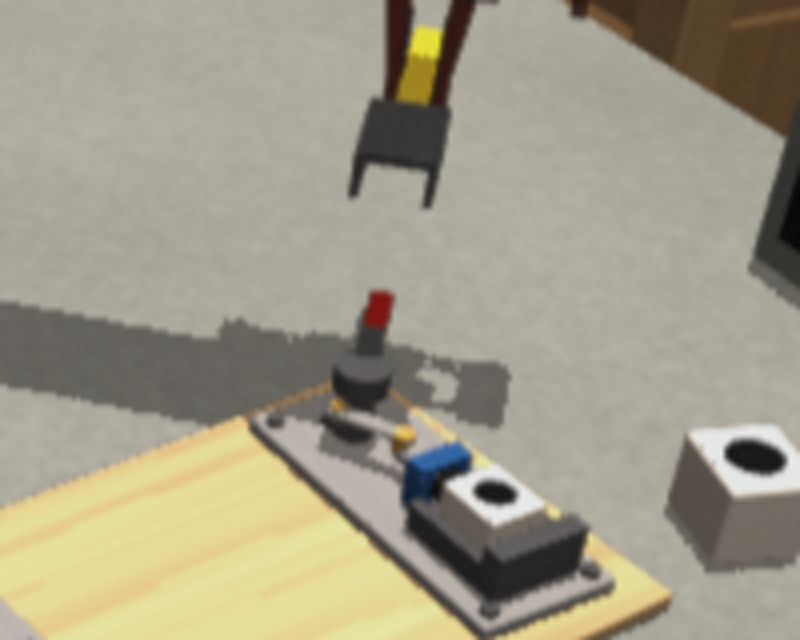

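View pics/side5.png

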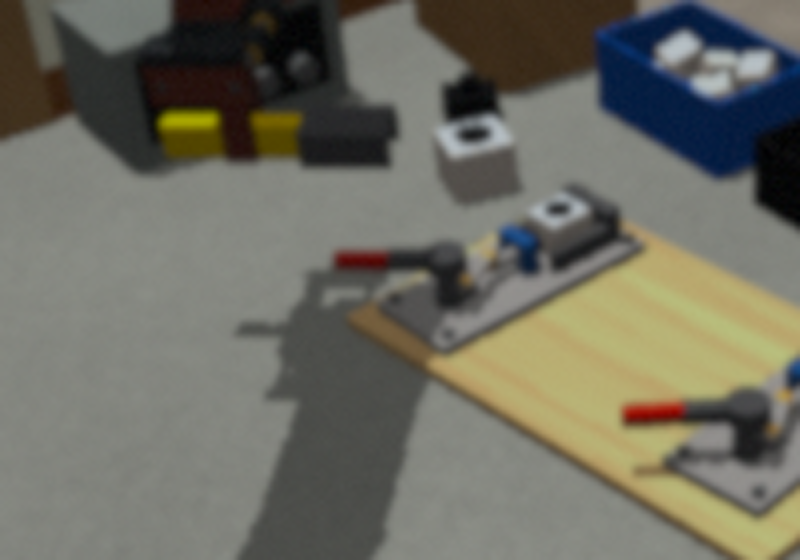

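The bar is level and in line above the lever. The socket is at scene crop (400,140) and the tongue at (375,320). I'll lower it in steps.

```bash
python3 -m handwheel '[{"claw":1,"dx":0.001,"dy":-0.0015,"dz":0.03,"spin":0},{"claw":1,"dx":0,"dy":0,"dz":0.03,"spin":0},{"claw":1,"dx":0,"dy":0,"dz":0.012,"spin":0},{"claw":1,"dx":0,"dy":0,"dz":0,"spin":0}]' 55
python3 - <<'E'
from h import *
go(0.4243,0.3341,0.1336,49.3)
c=snap("scene"); a=cv2.resize(c['color'][140:260,360:520],None,fx=5,fy=5,interpolation=cv2.INTER_CUBIC); cv2.imwrite("pics/scene6.png",a[:,:,::-1])
E
```

```text
time_s: 10.5
eef_pos: [0.424, 0.3341, 0.1624]
tcp_rot: [0.0, 0.909, 0.417, -0.001]
wrist_force: [-0.1, 0.5, -4.0]
opening: 0.2
t 10.50 pos [0.424  0.3341 0.1624] yaw 49.28 tilt 0.07 | spin -0.0 dx 0.2 dy 0.2 dz 28.8 mm F [-0.1  0.5 -4. ] T [0.05 0.06 0.03] op 0.200
```

View pics/scene6.png

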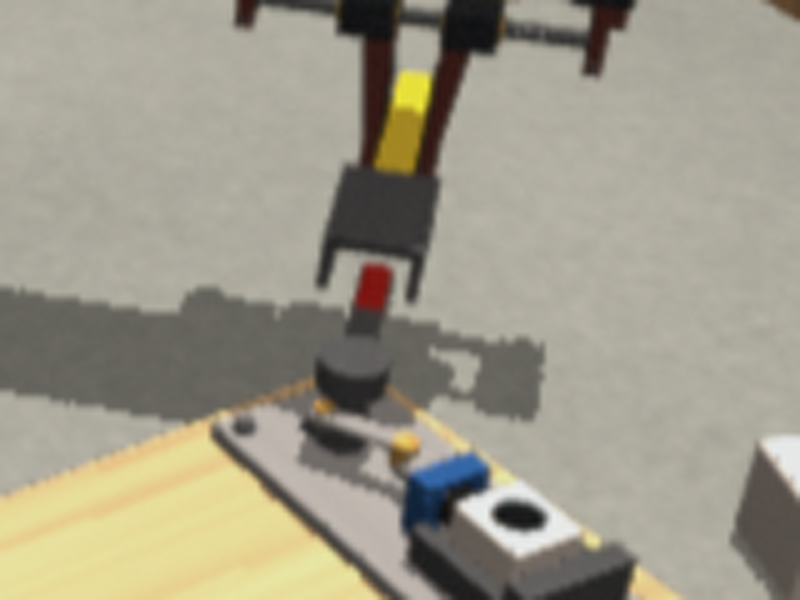

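The tongue sits centred between the legs. I'll lower it onto the lever, then turn the bar a little about the tongue so both walls bear like a wrench.

```bash
python3 -m handwheel '[{"claw":1,"dx":0,"dy":0,"dz":0.014,"spin":0},{"claw":1,"dx":0,"dy":0,"dz":0.014,"spin":0},{"claw":1,"dx":0,"dy":0,"dz":0,"spin":0},{"claw":1,"dx":0,"dy":0,"dz":0,"spin":0}]' 60
python3 - <<'E'
from h import *
go(0.4243,0.3341,0.1336,49.3)
c=snap("scene"); a=cv2.resize(c['color'][140:260,360:520],None,fx=5,fy=5,interpolation=cv2.INTER_CUBIC); cv2.imwrite("pics/scene7.png",a[:,:,::-1])
E
```

```text
time_s: 11.05
eef_pos: [0.4238, 0.335, 0.1346]
tcp_rot: [0.0, 0.909, 0.417, -0.0]
wrist_force: [-0.0, 0.0, -3.9]
opening: 0.201
t 11.05 pos [0.4238 0.335  0.1346] yaw 49.35 tilt 0.01 | spin 0.0 dx -0.3 dy 1.0 dz 1.0 mm F [-0.   0.  -3.9] T [ 0.01  0.04 -0.  ] op 0.201
```

View pics/scene7.png

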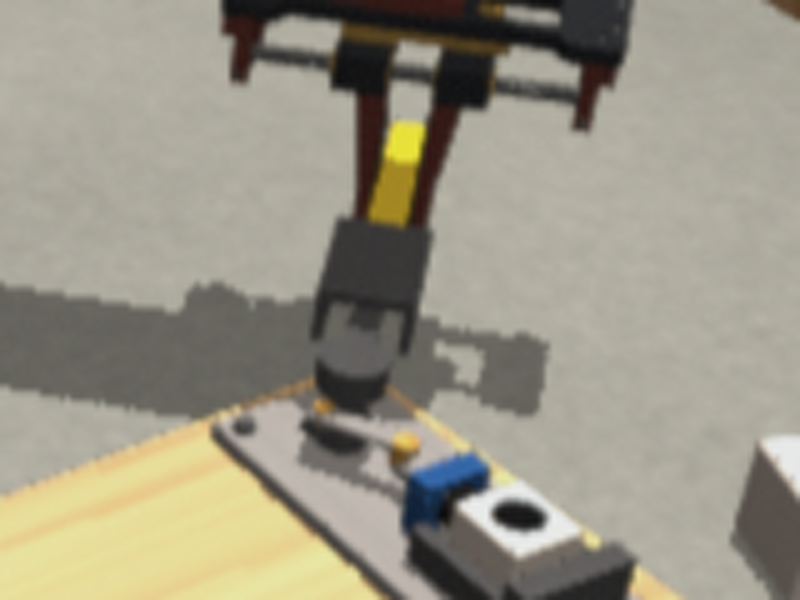

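The socket is fitted over the tongue with no side load. Starting the swing.

```bash
python3 -m handwheel '[{"claw":1,"dx":-0.00635,"dy":0.00026,"dz":0,"spin":-4.67},{"claw":1,"dx":-0.00635,"dy":0.00026,"dz":0,"spin":-4.67},{"claw":1,"dx":-0.00635,"dy":0.00026,"dz":0,"spin":-4.66},{"claw":1,"dx":-0.007,"dy":-0.0005,"dz":0,"spin":-3},{"claw":1,"dx":-0.007,"dy":-0.0005,"dz":0,"spin":-3},{"claw":1,"dx":-0.007,"dy":-0.0005,"dz":0,"spin":-3},{"claw":1,"dx":-0.007,"dy":-0.0005,"dz":0,"spin":-3},{"claw":1,"dx":-0.007,"dy":-0.0005,"dz":0,"spin":-3}]' 60
cat > sw.py <<'E'
from h import *
import sys
P=np.array([0.5266,0.2461]); p,M,w,s=tool()
d=p[:2]-P; print("grip r %.1f polar %.1f bar outward %.1f"%(1e3*np.hypot(*d),np.degrees(np.arctan2(d[1],d[0]))%360,(w+90)%360),"F",np.round(M.T@np.array(s['wrist_force']),1),"T",np.round(M.T@np.array(s['wrist_torque']),2),"z",p[2].round(4),"t",s['time_s'])
c=snap("scene"); a=cv2.resize(c['color'][140:260,360:520],None,fx=5,fy=5,interpolation=cv2.INTER_CUBIC); cv2.imwrite("pics/%s.png"%sys.argv[1],a[:,:,::-1])
E
python3 sw.py sw1
```

```text
time_s: 12.1
eef_pos: [0.4004, 0.29, 0.1359]
tcp_rot: [-0.0, 0.774, 0.633, 0.004]
wrist_force: [6.2, 7.9, -9.3]
opening: 0.203
grip r 133.6 polar 160.8 bar outward 168.5 F [8.9 4.5 9.4] T [-0.41  1.86 -0.45] z 0.1359 t 12.1
```

View pics/sw1.png

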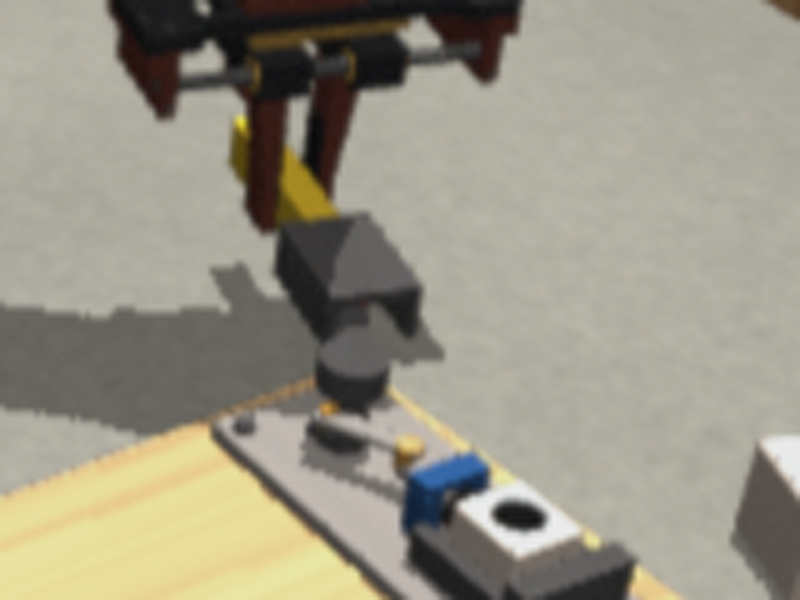

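```bash
python3 -m handwheel '[{"claw":1,"dx":-0.007,"dy":-0.0005,"dz":0,"spin":-3},{"claw":1,"dx":-0.007,"dy":-0.0005,"dz":0,"spin":-3},{"claw":1,"dx":-0.007,"dy":-0.0005,"dz":0,"spin":-3},{"claw":1,"dx":-0.007,"dy":-0.0005,"dz":0,"spin":-3},{"claw":1,"dx":-0.007,"dy":-0.0005,"dz":0,"spin":-3},{"claw":1,"dx":-0.007,"dy":-0.0005,"dz":0,"spin":-3},{"claw":1,"dx":-0.007,"dy":-0.0005,"dz":0,"spin":-3},{"claw":1,"dx":-0.007,"dy":-0.0005,"dz":0,"spin":-3}]' 60
python3 sw.py sw2
```

```text
time_s: 13.15
eef_pos: [0.3934, 0.2351, 0.1358]
tcp_rot: [-0.001, 0.625, 0.781, 0.003]
wrist_force: [-4.5, 9.2, -2.0]
opening: 0.197
grip r 133.7 polar 184.7 bar outward 192.6 F [10.  -2.4  2.1] T [ 0.53  2.52 -0.29] z 0.1358 t 13.15
```

View pics/sw2.png

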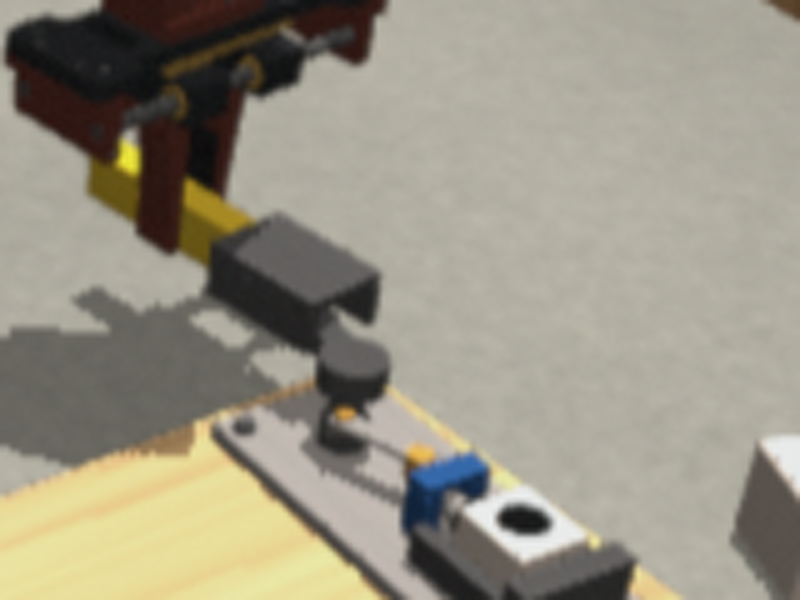

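```bash
python3 -m handwheel '[{"claw":1,"dx":-0.007,"dy":-0.0005,"dz":0,"spin":-3},{"claw":1,"dx":-0.007,"dy":-0.0005,"dz":0,"spin":-3},{"claw":1,"dx":-0.007,"dy":-0.0005,"dz":0,"spin":-3},{"claw":1,"dx":-0.007,"dy":-0.0005,"dz":0,"spin":-3},{"claw":1,"dx":-0.007,"dy":-0.0005,"dz":0,"spin":-3},{"claw":1,"dx":-0.007,"dy":-0.0005,"dz":0,"spin":-3},{"claw":1,"dx":-0.007,"dy":-0.0005,"dz":0,"spin":-3},{"claw":1,"dx":-0.007,"dy":-0.0005,"dz":0,"spin":-3},{"claw":1,"dx":-0.007,"dy":-0.0005,"dz":0,"spin":-3},{"claw":1,"dx":-0.007,"dy":-0.0005,"dz":0,"spin":-3}]' 60
python3 sw.py sw3
```

```text
time_s: 14.45
eef_pos: [0.4174, 0.1687, 0.1351]
tcp_rot: [-0.001, 0.402, 0.916, -0.0]
wrist_force: [-8.2, 4.4, 1.2]
opening: 0.204
grip r 133.9 polar 215.3 bar outward 222.6 F [ 8.8 -3.1 -1.2] T [ 0.52  2.24 -0.59] z 0.1351 t 14.45
```

View pics/sw3.png

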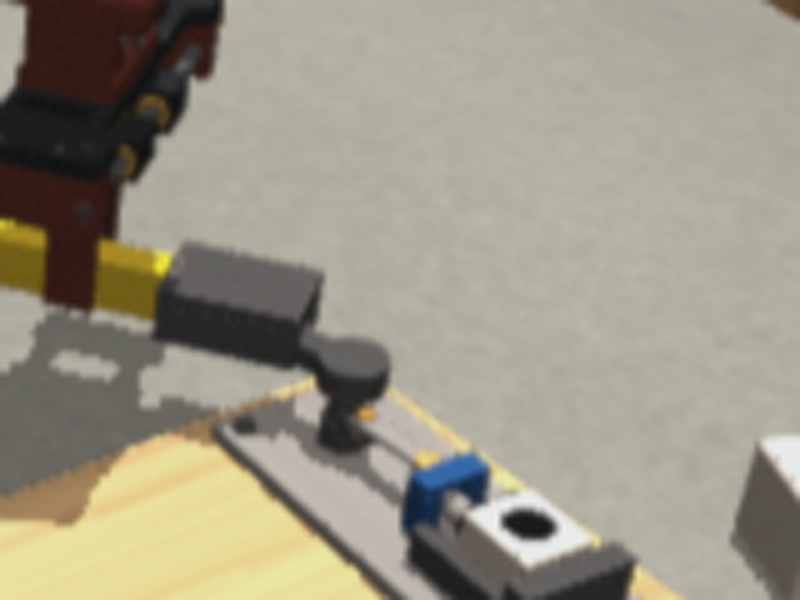

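```bash
python3 -m handwheel '[{"claw":1,"dx":-0.007,"dy":-0.0005,"dz":0,"spin":-3},{"claw":1,"dx":-0.007,"dy":-0.0005,"dz":0,"spin":-3},{"claw":1,"dx":-0.007,"dy":-0.0005,"dz":0,"spin":-3},{"claw":1,"dx":-0.007,"dy":-0.0005,"dz":0,"spin":-3},{"claw":1,"dx":-0.007,"dy":-0.0005,"dz":0,"spin":-3}]' 60
python3 sw.py sw4
```

```text
time_s: 15.12
eef_pos: [0.4441, 0.1421, 0.1351]
tcp_rot: [0.001, 0.28, 0.96, 0.0]
wrist_force: [4.3, -0.7, -4.9]
opening: 0.202
grip r 132.7 polar 231.6 bar outward 237.4 F [-4.   1.7  4.9] T [-0.39 -0.97  0.53] z 0.1351 t 15.125
```

View pics/sw4.png

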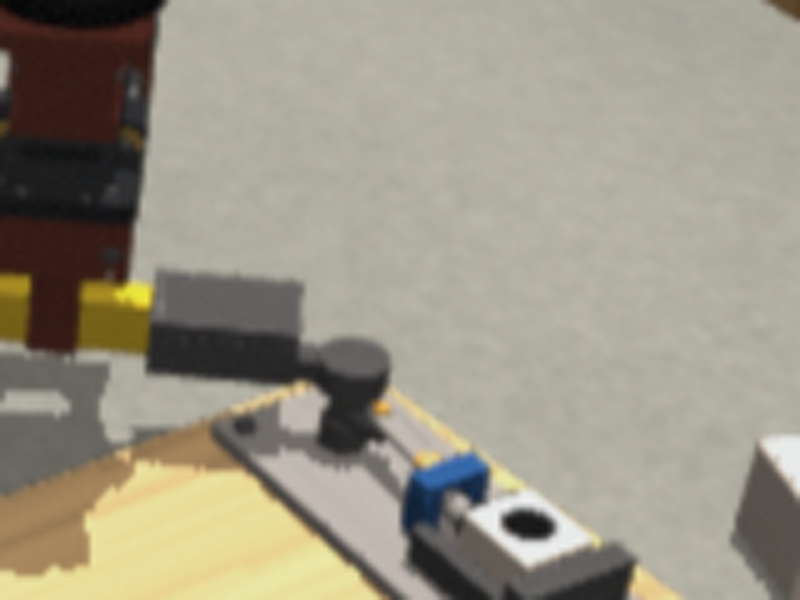

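The side force has reversed, so the lever is past its dead point and driving on. I'll square the bar to the shut direction so nothing holds the lever back.

```bash
python3 -m handwheel '[{"claw":1,"dx":-0.001,"dy":-0.001,"dz":0,"spin":2.5},{"claw":1,"dx":-0.001,"dy":-0.001,"dz":0,"spin":2.5},{"claw":1,"dx":0,"dy":0,"dz":0,"spin":0},{"claw":1,"dx":0,"dy":0,"dz":0,"spin":0}]' 60
python3 sw.py sw5
python3 - <<'E'
from h import *
c=snap("wrist"); cv2.imwrite("pics/w8.png",c['color'][:,:,::-1])
c=snap("side");cv2.imwrite("pics/side8.png",cv2.resize(c['color'][130:270,150:350],None,fx=4,fy=4,interpolation=cv2.INTER_CUBIC)[:,:,::-1])
E
```

```text
time_s: 15.68
eef_pos: [0.444, 0.1398, 0.1347]
tcp_rot: [0.0, 0.322, 0.947, 0.0]
wrist_force: [-0.6, 0.1, -4.6]
opening: 0.201
grip r 134.6 polar 232.1 bar outward 232.4 F [ 0.5 -0.3  4.6] T [-0.04  0.1  -0.03] z 0.1347 t 15.675
```

View pics/sw5.png

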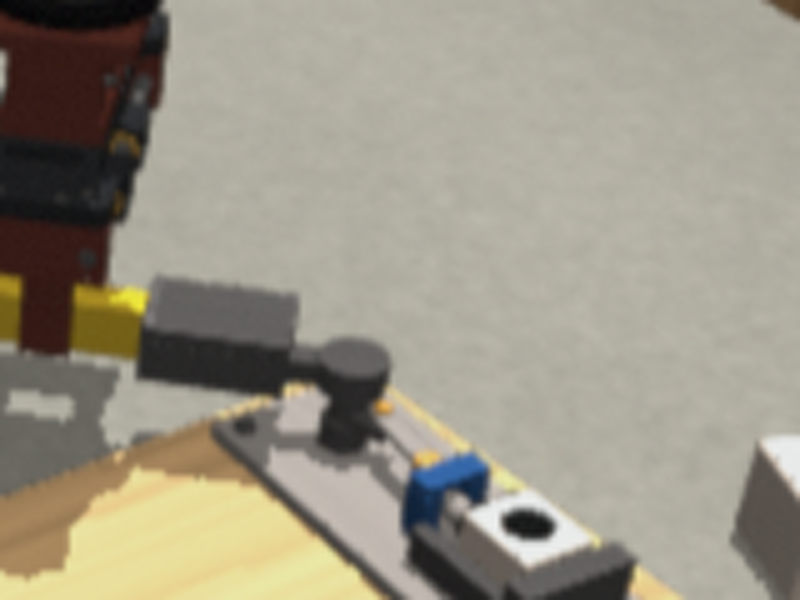

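View pics/side8.png

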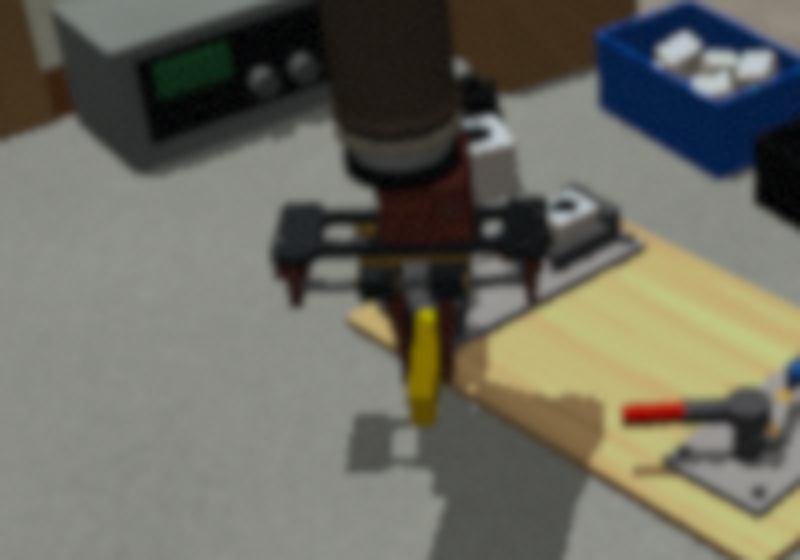

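View pics/w8.png

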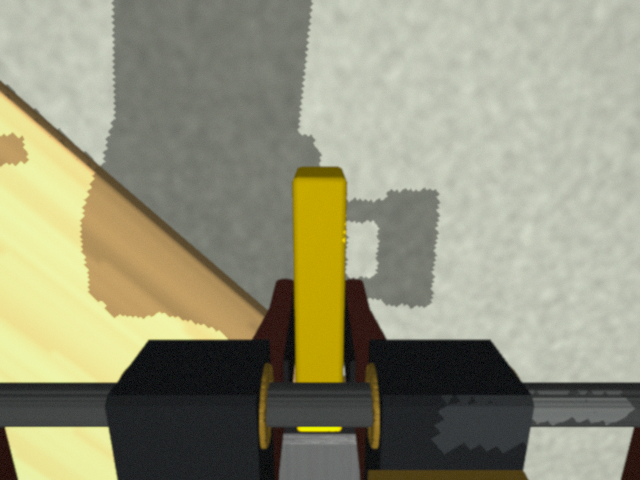

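The load is gone and the bar is still straight in the jaws. Lifting it off.

```bash
python3 -m handwheel '[{"claw":1,"dx":0,"dy":0,"dz":-0.012,"spin":0},{"claw":1,"dx":0,"dy":0,"dz":-0.02,"spin":0},{"claw":1,"dx":0,"dy":0,"dz":-0.03,"spin":0},{"claw":1,"dx":0,"dy":0,"dz":-0.04,"spin":0},{"claw":1,"dx":0,"dy":0,"dz":0,"spin":0}]' 60
python3 sw.py sw6
python3 - <<'E'
from h import *
go(0.5635,-0.3059,0.235,94.35)
E
```

```text
time_s: 16.45
eef_pos: [0.4455, 0.1402, 0.2398]
tcp_rot: [0.003, 0.323, 0.946, 0.002]
wrist_force: [-0.5, -0.1, -5.3]
opening: 0.201
grip r 133.4 polar 232.6 bar outward 232.3 F [ 0.3 -0.4  5.3] T [ 0.02  0.05 -0.01] z 0.2398 t 16.45
t 16.50 pos [0.4446 0.1397 0.2379] yaw 142.33 tilt 0.19 | spin 48.0 dx -453.3 dy 84.7 dz 2.9 mm F [-0.5  0.6 -4.4] T [-0.01  0.13  0.03] op 0.204
```

View pics/sw6.png

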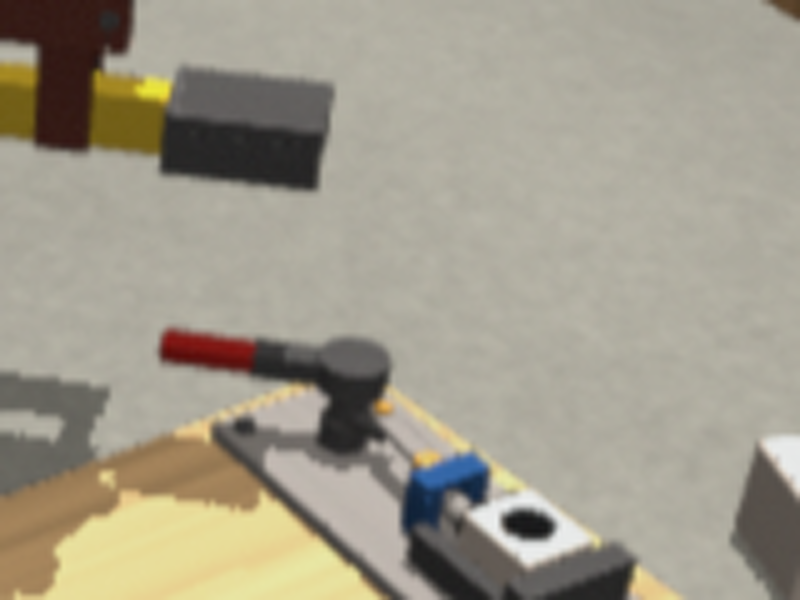

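The bar is clear of the lever. The lever now points to the robot's right, with the red tip at crop (165,345). I'll check its angle and the block's position numerically before leaving.

```bash
cat > chk.py <<'E'
from h import *
for n in ("scene","side"):
    c=snap(n);H=hsv(c);P=cloud(c)
    red=(H[...,1]>140)&((H[...,0]<7)|(H[...,0]>173))&(P[...,2]>0.055)&(P[...,2]<0.075)&(np.hypot(P[...,0]-.5266,P[...,1]-.246)<0.11)
    vv,uu=np.nonzero(red)
    if len(vv): 
        q=plane(c,np.c_[uu,vv],0.066)[:,:2]; d=q.mean(0)-[.5266,.2461]; print(n,"red",len(q),(q.mean(0)*1e3).round(1),"angle",np.degrees(np.arctan2(d[1],d[0]))%360,"r",np.hypot(*d)*1e3)
    old=np.load("/tmp/s.npy" if n=="scene" else "/tmp/d.npy",allow_pickle=True).item()
    for nm,cc in (("old",old),("new",c)):
        G=hsv(cc); pr=proj(cc,[0.640,0.2555,0.056])[0].astype(int); u0,v0=pr
        k=np.zeros((480,640),np.uint8); k[v0-7:v0+8,u0-9:u0+10]=1
        m=((G[...,2]<75)&(k>0)).astype(np.uint8)
        nn,l,st,ce=cv2.connectedComponentsWithStats(m)
        # component nearest whose neighbourhood is white top
        for i in range(1,nn):
            if st[i,4]>8: print("  ",nm,"dark",st[i],(plane(cc,[ce[i]],0.056)[0,:2]*1e3).round(1))
E
python3 chk.py
python3 - <<'E'
from h import *
o=np.load("/tmp/s.npy",allow_pickle=True).item();c=snap("scene")
a=np.hstack([cv2.resize(x['color'][215:285,420:500],(400,350),interpolation=cv2.INTER_CUBIC) for x in (o,c)]); cv2.imwrite("pics/blk.png",a[:,:,::-1])
E
```

```text
scene red 96 [495.2 192.3] angle 239.7636603117046 r 62.25882873045514
   old dark [459 241  10   5  37] [637.9 255.3]
   new dark [461 242   9   5  34] [643.5 255.5]
side red 38 [488.4 191.7] angle 234.9478810696989 r 66.430930158616
   old dark [293 181   6   8  16] [642.7 220.7]
   new dark [281 186   8   3  17] [610.1 240.4]
```

View pics/blk.png

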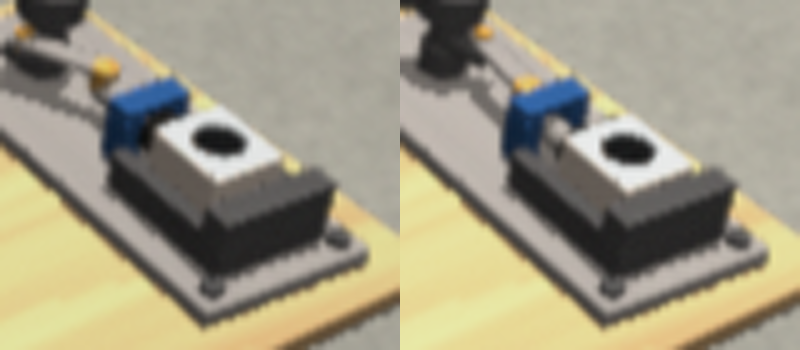

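The block advanced 5.6 mm, from 111.4 to about 117 mm (home is 117.7), and the lever stays over at its far stop. Returning the bar to its place on the mat.

```bash
python3 -m handwheel '[{"claw":1,"dx":0,"dy":0,"dz":0,"spin":9.6},{"claw":1,"dx":0,"dy":0,"dz":0,"spin":9.6},{"claw":1,"dx":0,"dy":0,"dz":0,"spin":9.6},{"claw":1,"dx":0,"dy":0,"dz":0,"spin":9.6},{"claw":1,"dx":0,"dy":0,"dz":0,"spin":9.6},{"claw":1,"dx":-0.045,"dy":0.0085,"dz":0,"spin":0},{"claw":1,"dx":-0.045,"dy":0.0085,"dz":0,"spin":0},{"claw":1,"dx":-0.045,"dy":0.0085,"dz":0,"spin":0},{"claw":1,"dx":-0.045,"dy":0.0085,"dz":0,"spin":0},{"claw":1,"dx":-0.045,"dy":0.0085,"dz":0,"spin":0},{"claw":1,"dx":-0.045,"dy":0.0085,"dz":0,"spin":0}]' 60
python3 -m handwheel '[{"claw":1,"dx":-0.045,"dy":0.0085,"dz":0,"spin":0},{"claw":1,"dx":-0.045,"dy":0.0085,"dz":0,"spin":0},{"claw":1,"dx":-0.045,"dy":0.0085,"dz":0,"spin":0},{"claw":1,"dx":-0.045,"dy":0.0085,"dz":0,"spin":0},{"claw":1,"dx":0,"dy":0,"dz":0,"spin":0},{"claw":1,"dx":0,"dy":0,"dz":0,"spin":0},{"claw":1,"dx":0,"dy":0,"dz":0,"spin":0}]'
python3 - <<'E'
from h import *
go(0.5635,-0.3059,0.0846,94.35)
c=snap("wrist"); cv2.imwrite("pics/w9.png",c['color'][:,:,::-1])
c=snap("side"); cv2.imwrite("pics/side9.png",cv2.resize(c['color'][200:400,300:540],None,fx=3,fy=3,interpolation=cv2.INTER_CUBIC)[:,:,::-1])
E
```

```text
time_s: 18.02
eef_pos: [0.515, -0.127, 0.235]
tcp_rot: [-0.001, 0.68, 0.734, -0.001]
wrist_force: [-0.4, 1.0, -4.0]
opening: 0.202
time_s: 18.9
eef_pos: [0.5629, -0.3011, 0.2358]
tcp_rot: [-0.001, 0.679, 0.734, 0.0]
wrist_force: [0.4, 0.2, -4.0]
opening: 0.201
t 18.90 pos [ 0.5629 -0.3011  0.2358] yaw 94.45 tilt 0.11 | spin 0.1 dx -4.9 dy 0.2 dz 151.2 mm F [ 0.4  0.2 -4. ] T [0.01 0.04 0.01] op 0.201
```

View pics/w9.png

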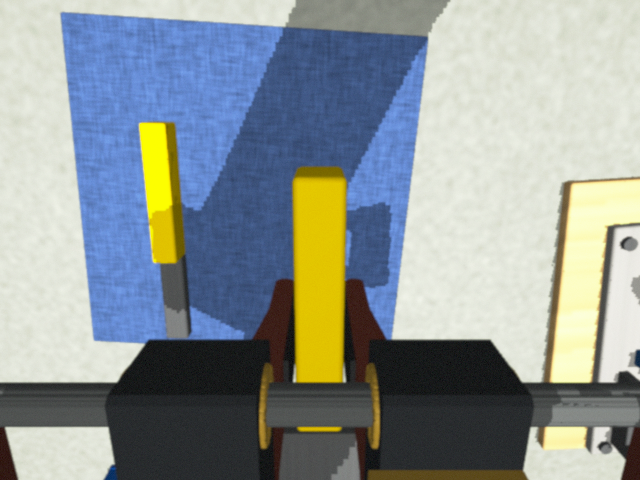

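View pics/side9.png

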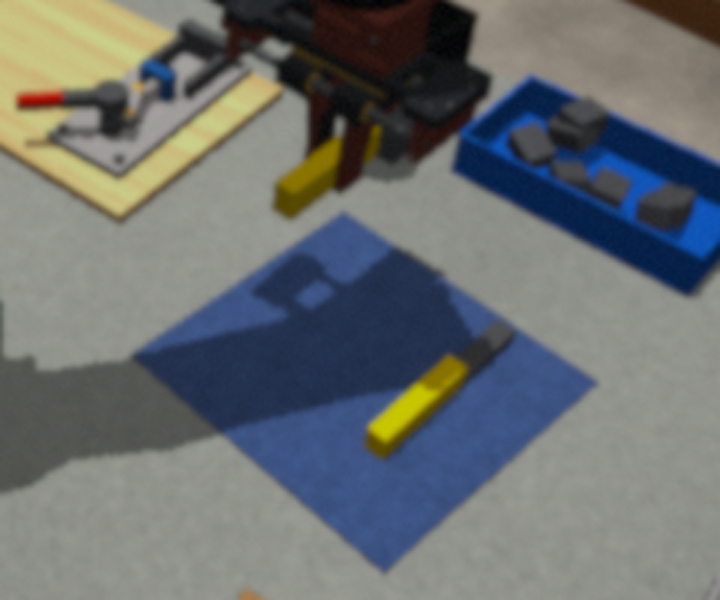

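```bash
python3 -m handwheel '[{"claw":1,"dx":-0.005,"dy":-0.006,"dz":0.04,"spin":0},{"claw":1,"dx":0,"dy":0,"dz":0.04,"spin":0},{"claw":1,"dx":0,"dy":0,"dz":0.04,"spin":0},{"claw":1,"dx":0,"dy":0,"dz":0.02,"spin":0},{"claw":1,"dx":0,"dy":0,"dz":0.008,"spin":0},{"claw":1,"dx":0,"dy":0,"dz":0,"spin":0},{"claw":1,"dx":0,"dy":0,"dz":0,"spin":0}]'
python3 -c "
from h import *
go(0.5575,-0.3059,0.0846,94.35)"
```

```text
time_s: 19.88
eef_pos: [0.5582, -0.3085, 0.0902]
tcp_rot: [0.001, 0.68, 0.733, 0.0]
wrist_force: [-0.4, 1.0, -4.3]
opening: 0.203
t 19.88 pos [ 0.5582 -0.3085  0.0902] yaw 94.35 tilt 0.14 | spin -0.0 dx 2.7 dy -0.5 dz 5.6 mm F [-0.4  1.  -4.3] T [0.03 0.05 0.04] op 0.203
```

```bash
python3 -m handwheel '[{"claw":1,"dx":0,"dy":0,"dz":0.0015,"spin":0},{"claw":1,"dx":0,"dy":0,"dz":0.0015,"spin":0},{"claw":1,"dx":0,"dy":0,"dz":0,"spin":0},{"claw":1,"dx":0,"dy":0,"dz":0,"spin":0}]'
python3 -c "
from h import *
go(0.5575,-0.3059,0.0846,94.35)"
```

```text
time_s: 20.38
eef_pos: [0.5574, -0.3081, 0.0856]
tcp_rot: [-0.0, 0.68, 0.733, 0.0]
wrist_force: [-0.0, 0.1, -4.7]
opening: 0.201
t 20.38 pos [ 0.5574 -0.3081  0.0856] yaw 94.34 tilt 0.00 | spin -0.0 dx 2.2 dy 0.3 dz 1.0 mm F [-0.   0.1 -4.7] T [0.03 0.06 0.03] op 0.201
```

```bash
python3 -m handwheel '[{"claw":1,"dx":0,"dy":0,"dz":0.001,"spin":0},{"claw":1,"dx":0,"dy":0,"dz":0.0005,"spin":0},{"claw":1,"dx":0,"dy":0,"dz":0,"spin":0},{"claw":1,"dx":0,"dy":0,"dz":0,"spin":0}]'
python3 -c "
from h import *
go(0.5575,-0.3059,0.0846,94.35)"
```

```text
time_s: 20.88
eef_pos: [0.5574, -0.3082, 0.0846]
tcp_rot: [0.0, 0.68, 0.733, 0.0]
wrist_force: [-2.5, 1.0, 4.9]
opening: 0.198
t 20.88 pos [ 0.5574 -0.3082  0.0846] yaw 94.34 tilt 0.02 | spin -0.0 dx 2.3 dy 0.2 dz 0.0 mm F [-2.5  1.   4.9] T [0.42 0.62 0.08] op 0.198
```

The bar is touching the mat: the wrist force turned from -4.7 to +4.9 N at the same height it was picked from. Opening the jaws slowly, then lifting clear.

```bash
python3 -m handwheel '[{"claw":0.4,"dx":0,"dy":0,"dz":0,"spin":0},{"claw":0.2,"dx":0,"dy":0,"dz":0,"spin":0},{"claw":-0.2,"dx":0,"dy":0,"dz":0,"spin":0},{"claw":-0.5,"dx":0,"dy":0,"dz":0,"spin":0},{"claw":-0.5,"dx":0,"dy":0,"dz":0,"spin":0},{"claw":-0.5,"dx":0,"dy":0,"dz":0,"spin":0},{"claw":-0.5,"dx":0,"dy":0,"dz":0,"spin":0},{"claw":-0.5,"dx":0,"dy":0,"dz":0,"spin":0}]' 10
python3 -c "
from h import *
go(0.5575,-0.3059,0.0846,94.35)"
```

```text
time_s: 21.88
eef_pos: [0.5574, -0.3082, 0.0841]
tcp_rot: [0.0, 0.68, 0.733, 0.0]
wrist_force: [0.2, -0.7, -0.6]
opening: 0.753
t 21.88 pos [ 0.5574 -0.3082  0.0841] yaw 94.34 tilt 0.00 | spin -0.0 dx 2.2 dy 0.3 dz -0.5 mm F [ 0.2 -0.7 -0.6] T [ 0.02 -0.   -0.02] op 0.753
```

```bash
python3 -m handwheel '[{"claw":-0.5,"dx":0,"dy":0,"dz":-0.02,"spin":0},{"claw":-0.5,"dx":0,"dy":0,"dz":-0.04,"spin":0},{"claw":-0.5,"dx":0,"dy":0,"dz":-0.05,"spin":0},{"claw":-0.5,"dx":0,"dy":0,"dz":-0.06,"spin":0},{"claw":-0.5,"dx":0,"dy":0.03,"dz":0,"spin":0},{"claw":-0.5,"dx":0,"dy":0,"dz":0,"spin":0},{"claw":-0.5,"dx":0,"dy":0,"dz":0,"spin":0},{"claw":-0.5,"dx":0,"dy":0,"dz":0,"spin":0}]'
python3 bar.py w10; python3 chk.py
python3 - <<'E'
from h import *
for n in ("scene","side"):
    c=snap(n); cv2.imwrite(f"pics/{n}10.png",c['color'][:,:,::-1])
    H=hsv(c);P=cloud(c)
    m=cv2.inRange(H,(24,150,90),(34,255,255)); k,l,st,ce=cv2.connectedComponentsWithStats(m)
    for i in range(1,k):
        if st[i,4]>200: print(n,"yellow",ce[i],np.nanmedian(P[l==i],0).round(4),np.nanpercentile(P[l==i][:,2],[10,90]).round(4))
    r=(H[...,1]>140)&((H[...,0]<7)|(H[...,0]>173))&(P[...,2]>0.055)&(P[...,2]<0.075)&(P[...,0]<.65)
    r&=P[...,1]<.1
    print(n,"idle red",P[r].mean(0).round(4))
E
```

```text
time_s: 22.88
eef_pos: [0.5863, -0.3062, 0.2539]
tcp_rot: [-0.001, 0.68, 0.733, -0.0]
wrist_force: [0.2, 0.5, 0.8]
opening: 0.751
[ 156   88   42  139 4326] [177.06773    155.79565418] z 0.0274 ((549.1441650390625, -409.27740478515625), (97.96985626220703, 22.924104690551758), 3.48588228225708)
[ 307   97   26  140 3452] [319.21929316 165.7838934 ] z 0.0316 ((548.2810668945312, -307.8526611328125), (99.72665405273438, 18.069677352905273), 4.332971096038818)
t 22.98 pos [ 0.5866 -0.3062  0.2539] yaw 94.31 tilt 0.05 | spin 0.0 dx 1.7 dy -20.5 dz 53.9 mm F [-0.1  0.1 -0.6] T [ 0.04  0.02 -0.02] op 0.749
scene red 104 [494.3 192.1] angle 239.11024733880902 r 62.887581164243464
   old dark [459 241  10   5  37] [637.9 255.3]
   new dark [461 242   9   5  34] [643.5 255.5]
side red 40 [487.3 191. ] angle 234.49108470196174 r 67.67934714626509
   old dark [293 181   6   8  16] [642.7 220.7]
   new dark [282 186   7   3  15] [610.  239.6]
scene yellow [122.73643411 320.50645995] [ 0.5559 -0.413   0.0275] [0.0258 0.029 ]
scene idle red [5.323e-01 1.000e-04 6.680e-02]
side yellow [402.53819444 304.49305556] [ 0.5471 -0.3106  0.0307] [0.0255 0.0331]
side yellow [438.62707182 333.54696133] [ 0.5495 -0.4163  0.0267] [0.0199 0.029 ]
side idle red [ 0.5304 -0.0041  0.0647]
```

View pics/scene10.png

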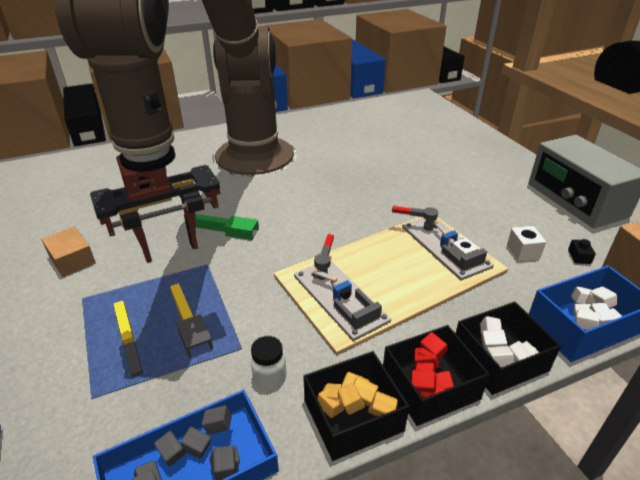

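View pics/w10.png

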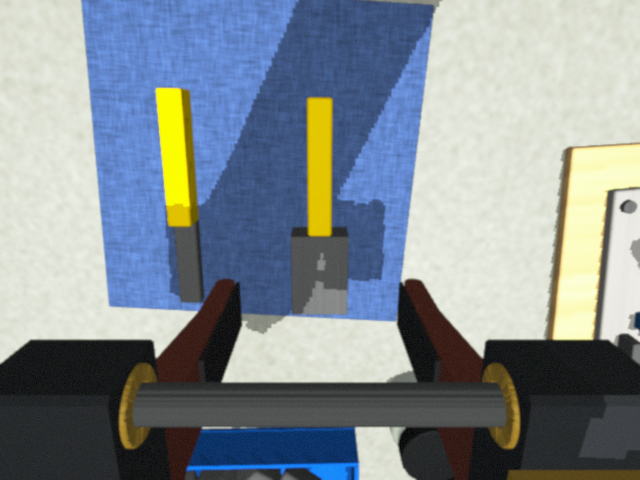

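The final views show the bar flat on the mat with its socket down, at scene (190,320), the lever shut with its tip at (397,209), the block home, and the other lever and the plain bar not moved. The arm is clear of everything.

```bash
python3 -c "
from bench import job
print(job.hand_in())"
```

```text
the job is handed in; nothing more can be done
None
```

The clamp beside the white block is shut and the block is home. The socket bar is back flat on the blue mat, open side down, about 6 mm from where it started. I handed the job in at about 23 s, of the 61 s allowed.

**What I did:** I gripped the bar at its middle and fitted the socket over the lever. I swung it until the side force changed from +9 N to −4 N, which showed the lever had snapped past its dead point. I then squared the bar up, lifted it off and laid it down. The readings I took stayed around 12 N at the wrist, and the fingers only ever gripped the bar.

**Last checks:**
- **Block:** it moved 5.6 mm, from about 111.4 to 117 mm from the pivot axis, against 117.7 mm for home.
- **Bar:** the shaft top is at 0.0316 m, the same as before I picked it up, and it lies at 4.3°.
- **Left alone:** the other clamp's lever and the plain bar measure as they did at the start, to about 1 mm. The one exception is the first plain-bar reading from the scene camera, which was 3 mm different along its length. The wrist camera shows no such shift.

**Readings that disagreed:**
- **Lever angle:** the two fixed cameras put the shut lever at 239° and 234°, against an expected 232°. I put this down to the lever's side faces being counted in the colour mask.
- **Block from the side camera:** that check did not pick out the block's spot, so the block's position rests on the scene camera alone.

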